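Take out the wedge and shut the laundry crate

ROBOT

A 7-joint arm with a two-finger parallel gripper is mounted at the origin on the work surface. World frame = base frame: x ahead of the robot, y to its left, z up, the work surface at z = 0. Lengths are in m, angles in rad, forces in N, time in s.
With the tool pointing down it reaches from about 0.4 to 0.85 m from the base axis. Payload 10.4 kg.
Tool frame: the origin (TCP) lies between the finger pads; the fingertips stand tips_ahead ahead of it and the grasp point (between the pads) lies 11 mm behind it (tips_ahead is the distance from the TCP to the fingertips, in m); z points along the fingers, x is the direction in which the jaws open and shut, and the axes are right-handed (so a half turn about z gives the same grasp; the last joint's range is limited). The gripper opens to 87 mm and grips with 3 to 60 N. Pads are 19 mm wide; open, the fingers measure 117 mm over their backs; the gripper's body (75 mm by 190 mm) begins 51 mm behind the grasp point.
Start: joints at [-1.346, 0.332, -0.065, 1.46, 0.022, 1.35, -0.088], TCP at [0.153, 0.606, 0.231] pointing down, gripper open.
Joint ranges: [-2.6, 2.6], [-0.5, 2.12], [-1.47, 1.34], [0.16, 2.42], [-1.27, 4.41], [0.06, 2.06], [-2.6, 2.6]. Speed limits (rad/s): [2.22, 2.22, 2.79, 2.79, 3.14, 3.14, 3.14].

INTERFACE

Orientations are given as a unit quaternion [x, y, z, w].
In Python, from bench import read_state, camera, close_job, tips_ahead gives the robot as it stands.
- The arm moves only by the tool arm_command, never from a script. Its argument "commands" is a list that holds one entry, the list of rows, each a list of 7 numbers: the turn, a rotation vector about the tool's x, y, z in rad, then the shift along the tool's x, y, z in m, then the opening in per cent of the stroke, from 0 (shut) to 100 (fully open). In form: [[[rx, ry, rz, x, y, z, claw], ...]]. A call has 1 to 20 rows; each row shifts and turns the commanded pose from where the row before left it, along the tool's axes as they then stand; what a row does not reach is not made up. A row lasts 1/8 s, in which the tool goes at most 62.5 mm and 10.7 degrees, less where a joint would pass 70% of its speed; a pose out of reach is approached as far as the arm can. A call with a gripper value outside its range is refused whole. The fingers move at their own pace and stop on an object; "newtons" is the grip in N (left out, the last holds). Time passes only in rows, so rows that do not move let the fingers close. It gives the time, the measured TCP pose, the force and the opening at its end, in the units of the state.
- read_state(): the state, without advancing time (a new reading comes with each control period).
- camera(name): name is "side" or "top"; returns a dict with "frame" (480x640x3 uint8, red, green, blue), "vfov" (degrees; the focal length in pixels is half the picture's height over the tangent of half this angle, whatever the lens; pixels are square), "cx", "cy" (the principal point, pixels), "R" (3x3) and "t" (3): a world point X has camera coordinates R X + t. Camera axes: x right, y down, z forward; pixel columns grow to the right and rows downward; lengths in m; the calibration is good to about 2 mm. A picture is of the moment at which its call begins. There is no depth.
- close_job(): hands the job in, once; it reports no verdict.
The state is a dict: "time": time; "joint_positions": joint angles; "joint_vel": joint speeds; "joint_torque": joint torques, N m; "ee_pos": TCP position; "eef_rot": TCP orientation; "ft_force": force on the tool from outside, world axes, zero at the start; "torque": the same for the moment, N m; "width": finger opening in m.
Only numpy, scipy, OpenCV 4.12 (cv2) and the standard library are available. Lean on these libraries where they do the work, as an engineer would, in place of code of your own. Each camera call takes 0.05 s, during which the arm holds its last target.

TASK

Let the propped-up lid of the wooden crate down. First move the scrub brush from in front of the wedge into the low open tray; then draw the wedge straight back in small tugs of one to two centimetres, pausing a moment after each so that the heavy lid settles gently on the thinner part, without levering the lid up or letting it drop, until the wedge is out and the lid lies shut. Lay the wedge in the tray too, so that both lie flat there, bristles down and wedge on its flat base, and leave the small tin on the crate where it stands.

Things in the scene. Friction and masses are not known exactly. Their poses are not given: they have to be found in the camera images.
- crate: Wooden crate fixed on the work surface, 330 (x) x 320 (y) x 110 mm high; origin at the centre of its underside, -x side facing the robot. The front half of its top (own x -165 to 0 mm) is a fixed flat plank deck, 110 mm up; over the rear half lies the hinged lid.
- lid (a joint): Hinge angle (rad) of the crate's heavy wooden lid: 0 = shut, flat at the deck's level, positive = open, about 0.14 at the start. Hinged along the crate's rear; lid 160 mm deep, 320 wide, 22 thick, 1.8 kg. No spring: it rests by its weight (about 9 N) on the wedge's slope and sinks about 0.0013 rad for each mm the wedge is drawn out; the last 6 mm it drops off the thin end.
- lid_edge (a point): Middle of the lid's front lower edge (at crate x = 0 when shut), about 22 mm above the deck at the start.
- wedge: Plain wooden wedge, 130 mm long (own x), 36 wide (own y), 34 high at the butt (own -x end, towards the robot) falling evenly to 6 at the tip (+x end); origin at the centre of its flat underside. It lies on the deck, about 54 mm out from under the lid, 76 beneath. Grip its upright sides near the butt; it comes free after about 75 mm along own -x, taking some 6 to 14 N.
- brush: Black scrub brush, bristles down on the deck in front of the wedge's butt, in its way: base 60 (own x) x 150 (own y) x 37 mm high; above it a straight grip bar along own y, 130 long, 24 wide, 20 high, its middle 67 mm above the underside (20 mm gap between base and bar). Origin at the centre of the underside. 160 g.
- tray: Low open grey plastic tray fixed on the work surface beside the crate (left or right), 250 (x) x 200 (y) x 40 mm high outside, walls and floor 5 mm; origin at the centre of its underside. Brush and wedge fit side by side, both lengthwise along its x.
- tub: Bystander: translucent box of clothes pegs with a latched lid, 228 x 168 x 102 mm high, fixed, on the other side of the crate from the tray; origin at the centre of its underside.
- tin: Bystander: small round metal tin, 36 mm across, 30 mm high, standing on the deck beside the lid's edge; origin at the centre of its underside.
There are look-alikes about, which are no part of the job. Of the things shaped like the brush, the black one is meant.

How it is judged:
By the outcome, as a careful person would: the job done as asked, in the order asked, and still so for the second after the job is handed in, with the robot touching nothing.
It also fails if it takes over 69 s, if anything falls off the work surface, if the arm or the gripper's body presses on something with over 40 N, if the wrist force passes 120 N, or if a joint passes its speed limit or range.

## Working session

There is one attempt and no reset: what is moved stays moved. The work goes in short steps, Python scripts to look and compute and a tool call to move; the robot and the scene stay as the last step left them, time stands still between calls to the robot, and variables do not carry over. Pictures are saved under pics/ and viewed, and the job is handed in when it is done.

Besides the shell and the picture viewer there is one more tool, called after "Call:" as name(argument=value, ...) on one line, values as JSON. arm_command: Moves the arm, as the interface text tells. Its arguments: {"type":"object","properties":{"commands":{"type":"array"},"newtons":{"type":"number"}},"required":["commands"]}

```bash
ls; mkdir -p pics; python3 - <<'E'
from bench import *
import cv2,json,numpy as np
s=read_state();print(s,tips_ahead)
for n in("side","top"):
    c=camera(n);cv2.imwrite(f"pics/{n}0.png",c["frame"][:,:,::-1]);print(n,c["vfov"],c["cx"],c["cy"],c["R"],c["t"])
E
```

```text
pics
{'time': 0.0, 'joint_positions': array([-1.34559154,  0.33288673, -0.06469605,  1.46096424,  0.02158851,
        1.34993034, -0.0885079 ]), 'joint_vel': array([-9.49000691e-04, -1.65405924e-03, -6.32816448e-04,  3.05828452e-04,
        8.19285707e-04,  1.53888050e-03, -8.45704827e-05]), 'joint_torque': array([-1.03075977e-04, -6.23264337e+01,  2.45752267e-02, -3.89899886e+01,
       -6.14344189e-02,  3.96138767e-02,  1.57599520e-04]), 'ee_pos': array([0.15320547, 0.60552055, 0.22973371]), 'eef_rot': array([ 7.89071797e-01,  6.14300530e-01, -5.69946883e-04,  4.82586201e-04]), 'ft_force': array([ 0.7643189 , -0.18143303,  0.26807675]), 'torque': array([-0.04434281, -0.03601321, -0.01964853]), 'width': 0.08725159863075373} 0.008
side 53.56153973567131 312.47048196425465 237.22293939935838 [[-0.99148662 -0.12780039  0.02492667]
 [-0.09063774  0.53996418 -0.83679358]
 [ 0.09348304 -0.83192893 -0.54695079]] [0.48143152 0.11103412 1.01398618]
top 45.00055090842203 321.0375272212404 247.7594758889832 [[ 0.00648821 -0.99988274  0.01387128]
 [-0.98867094 -0.00849443 -0.14985868]
 [ 0.14995893 -0.01274181 -0.98861012]] [-0.00803431  0.49301139  1.46128223]
```

View pics/side0.png

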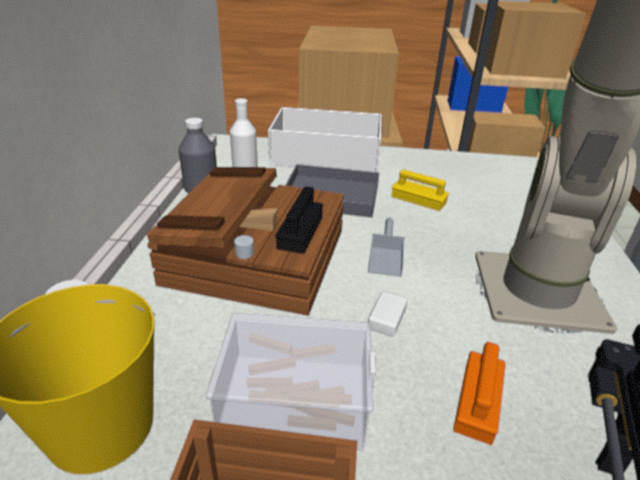

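View pics/top0.png

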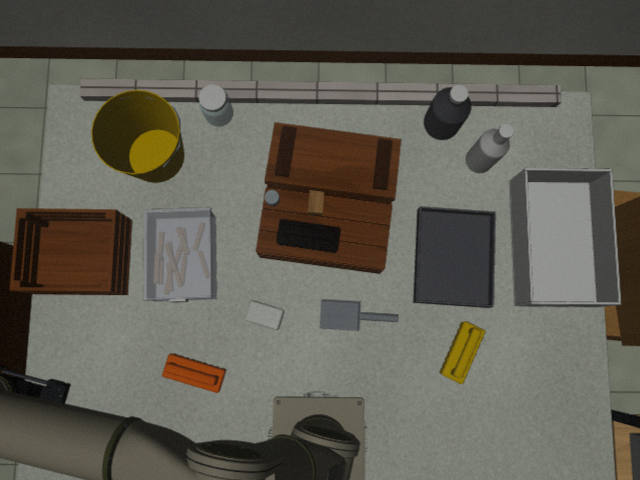

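The side view shows three brush-shaped things: black on the crate (300,220), yellow (420,190) and orange (482,390). In the top view they are at (308,236), (463,352) and (194,372). The black one on the deck in front of the wedge is the one meant. For the tray, the low dark-grey one at top (455,257) fits; the tall white box at (568,237) doesn't.

```bash
python3 - <<'E'
import cv2
t=cv2.imread("pics/top0.png")[110:320,240:510]
cv2.imwrite("pics/topc.png",cv2.convertScaleAbs(cv2.resize(t,None,fx=2.9,fy=2.8,interpolation=cv2.INTER_CUBIC)[:600],alpha=1.8))
t=cv2.imread("pics/side0.png")[150:310,140:390]
cv2.imwrite("pics/sidec.png",cv2.resize(t,None,fx=3.2,fy=3.2,interpolation=cv2.INTER_CUBIC))
E
```

```text
(no output)
```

View pics/topc.png

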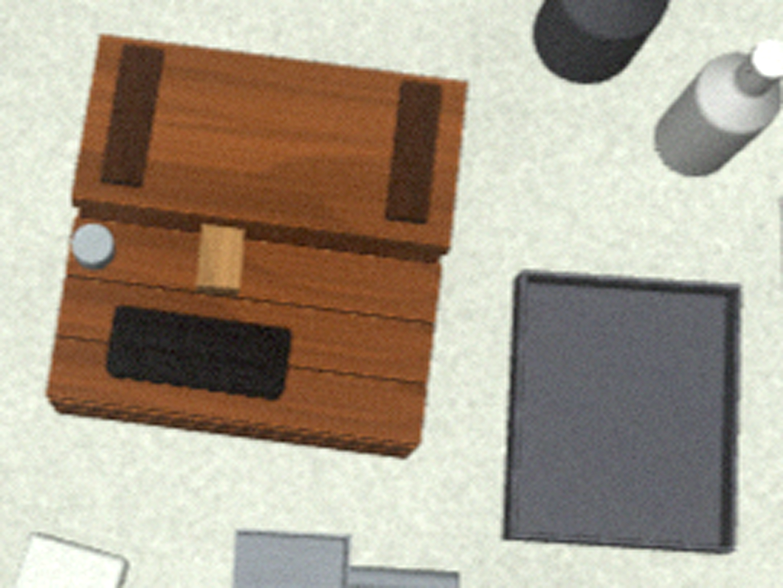

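View pics/sidec.png

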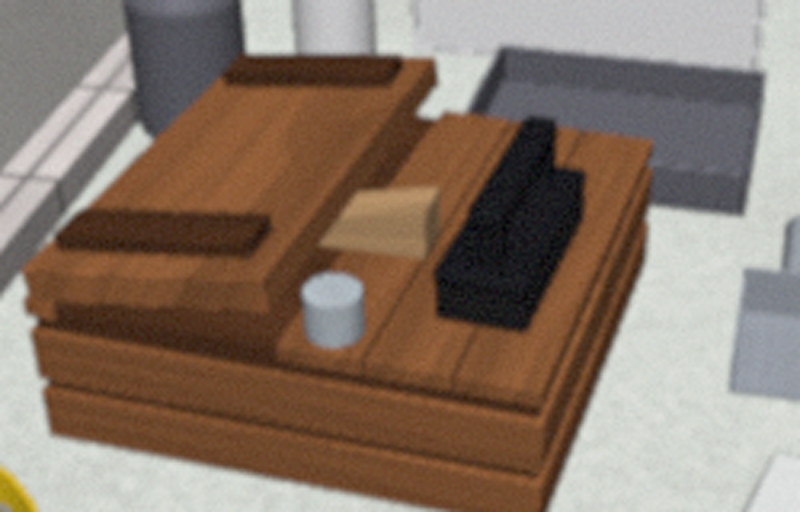

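```bash
cat > h.py <<'E'
import numpy as np,cv2
from bench import *
def cam(n):
    c=camera(n);c["f"]=240/np.tan(np.radians(c["vfov"]/2));return c
def ray(c,p,z):
    p=np.atleast_2d(p).astype(float)
    d=np.c_[(p[:,0]-c["cx"])/c["f"],(p[:,1]-c["cy"])/c["f"],np.ones(len(p))]@np.array(c["R"])
    o=-np.array(c["R"]).T@np.array(c["t"])
    return o+d*((z-o[2])/d[:,2])[:,None]
def proj(c,X):
    q=np.atleast_2d(X)@np.array(c["R"]).T+c["t"]
    return q[:,:2]/q[:,2:]*c["f"]+[c["cx"],c["cy"]]
def mask(img,lo,hi,roi):
    h=cv2.inRange(cv2.cvtColor(img,cv2.COLOR_RGB2HSV),np.array(lo),np.array(hi))
    m=np.zeros_like(h);x0,y0,x1,y1=roi;m[y0:y1,x0:x1]=h[y0:y1,x0:x1]
    return m
def big(m):
    cs=cv2.findContours(m,cv2.RETR_EXTERNAL,cv2.CHAIN_APPROX_NONE)[0]
    return max(cs,key=cv2.contourArea)
E
python3 - <<'E'
from h import *
np.set_printoptions(precision=4,suppress=True)
c=cam("top");im=c["frame"];print(-np.array(c["R"]).T@c["t"], "f",c["f"])
for p in((308,240),(316,200),(330,255),(455,257),(272,197)):print(p,im[p[1],p[0]],cv2.cvtColor(im,cv2.COLOR_RGB2HSV)[p[1],p[0]])
k=big(mask(im,(0,0,0),(180,255,35),(265,205,350,260)))
b=cv2.boxPoints(cv2.minAreaRect(k));print("brush px",b);print(ray(c,b,.147));print(ray(c,b,.11))
k=big(mask(im,(13,60,110),(30,255,255),(300,180,335,225)))
b=cv2.boxPoints(cv2.minAreaRect(k));print("wedge px",b);print(ray(c,b,.144));print(ray(c,b,.110))
k=big(mask(im,(0,0,0),(180,90,110),(405,195,505,312)))
b=cv2.boxPoints(cv2.minAreaRect(k));print("tray px",b);w=ray(c,b,.04);print(w,w.mean(0))
# crate deck corners by eye in crop
s=lambda x,y:(240+x/2.9,110+y/2.8)
print("deck front",ray(c,[s(50,398),s(408,447)],.11)); print("deck mid",ray(c,[s(440,258)],.11))
k=big(mask(im,(90,20,80),(130,255,255),(255,185,285,208)));(x,y),r=cv2.minEnclosingCircle(k);print("tin",x,y,r,ray(c,(x,y),.14))
E
```

```text
[0.2683 0.0148 1.5186] f 579.4033762858782
(308, 240) [23 20 20] [ 0 33 23]
(316, 200) [108  79  48] [ 16 142 108]
(330, 255) [75 40 23] [ 10 177  75]
(455, 257) [55 55 59] [120  17  59]
(272, 197) [ 99 104 107] [101  19 107]
brush px [[275.7074 243.5314]
 [279.5763 217.9964]
 [340.4219 227.2155]
 [336.5529 252.7505]]
[[ 0.4857  0.1057  0.147 ]
 [ 0.5481  0.0975  0.147 ]
 [ 0.5269 -0.0493  0.147 ]
 [ 0.4646 -0.0401  0.147 ]]
[[ 0.4916  0.1082  0.11  ]
 [ 0.5557  0.0998  0.11  ]
 [ 0.5338 -0.051   0.11  ]
 [ 0.4699 -0.0416  0.11  ]]
wedge px [[315.5103 210.8759]
 [317.0896 191.9241]
 [319.4897 192.1242]
 [317.9104 211.0759]]
[[0.5671 0.011  0.144 ]
 [0.6143 0.0076 0.144 ]
 [0.6139 0.0017 0.144 ]
 [0.5667 0.0052 0.144 ]]
[[0.5745 0.0109 0.11  ]
 [0.6229 0.0074 0.11  ]
 [0.6224 0.0014 0.11  ]
 [0.5741 0.005  0.11  ]]
tray px [[411.8585 304.2548]
 [416.1528 205.4849]
 [498.1283 209.0491]
 [493.834  307.8189]]
[[ 0.349  -0.2368  0.04  ]
 [ 0.6066 -0.2524  0.04  ]
 [ 0.5992 -0.4675  0.04  ]
 [ 0.3414 -0.4463  0.04  ]] [ 0.474  -0.3507  0.04  ]
deck front [[ 0.4698  0.153   0.11  ]
 [ 0.4291 -0.1498  0.11  ]]
deck mid [[ 0.5986 -0.1789  0.11  ]]
tin 269.0 201.0 9.999999747378752e-05 [[0.5915 0.1244 0.14  ]]
```

```bash
python3 - <<'E'
from h import *
np.set_printoptions(precision=4,suppress=True)
c=cam("top");im=c["frame"]
k=big(mask(im,(13,80,85),(30,175,255),(300,185,335,222)))
b=cv2.boxPoints(cv2.minAreaRect(k));print("wedge px",b,cv2.contourArea(k));print(ray(c,b,.144));print(ray(c,b,.110))
s=cam("side");im2=s["frame"]
k=big(mask(im2,(13,60,85),(30,190,255),(235,200,282,240)))
print("side wedge",cv2.approxPolyDP(k,3,True)[:,0])
k=big(mask(im2,(0,0,0),(180,255,45),(268,180,335,260)))
print("side brush",cv2.approxPolyDP(cv2.convexHull(k),3,True)[:,0])
# predicted
yaw=-.137;R=np.array([[np.cos(yaw),-np.sin(yaw)],[np.sin(yaw),np.cos(yaw)]])
P=np.array([.509,.029])
for z,xs,ys in((.11,30,75),(.147,30,75),(.187,12,65)):
    q=np.array([(i*xs,j*ys) for i,j in((-1,-1),(-1,1),(1,1),(1,-1))])/1e3@R.T+P
    q=np.c_[q,[z]*4];print(z,"side",proj(s,q).round(1).tolist(),"top",proj(c,q).round(1).tolist())
E
python3 - <<'E'
import cv2
t=cv2.imread("pics/top0.png")[180:265,250:370]
cv2.imwrite("pics/topd.png",cv2.convertScaleAbs(cv2.resize(t,None,fx=6,fy=6,interpolation=cv2.INTER_CUBIC),alpha=2.2))
t=cv2.imread("pics/side0.png")[180:260,220:350]
cv2.imwrite("pics/sided.png",cv2.convertScaleAbs(cv2.resize(t,None,fx=6,fy=6,interpolation=cv2.INTER_CUBIC),alpha=1.8))
E
```

```text
wedge px [[306.8769 210.9846]
 [309.5231 189.8154]
 [324.6616 191.7077]
 [322.0154 212.8769]] 283.5
[[ 0.5667  0.0319  0.144 ]
 [ 0.6194  0.026   0.144 ]
 [ 0.615  -0.0109  0.144 ]
 [ 0.5623 -0.0048  0.144 ]]
[[ 0.574   0.0324  0.11  ]
 [ 0.6281  0.0263  0.11  ]
 [ 0.6236 -0.0115  0.11  ]
 [ 0.5696 -0.0052  0.11  ]]
side wedge [[244 200]
 [247 207]
 [242 208]
 [241 214]
 [235 211]
 [235 228]
 [249 227]
 [249 231]
 [242 233]
 [250 234]
 [253 229]
 [256 239]
 [270 238]
 [270 231]
 [281 221]
 [276 220]
 [281 215]
 [281 209]
 [277 209]
 [281 200]
 [276 205]
 [275 200]
 [272 205]
 [272 200]
 [268 200]
 [269 207]
 [260 209]]
side brush [[312 188]
 [321 204]
 [321 216]
 [304 251]
 [277 247]
 [276 235]
 [304 188]]
0.11 side [[323.7, 216.1], [304.7, 254.3], [275.0, 249.0], [297.2, 211.9]] top [[336.4, 253.1], [276.0, 244.4], [279.8, 220.7], [339.8, 229.3]]
0.147 side [[324.4, 201.2], [305.0, 238.1], [274.6, 232.9], [297.3, 197.0]] top [[337.0, 250.9], [275.0, 242.0], [278.9, 217.6], [340.5, 226.6]]
0.187 side [[315.5, 185.1], [297.5, 215.6], [285.1, 213.6], [304.4, 183.5]] top [[334.5, 240.3], [279.4, 232.3], [280.9, 222.3], [336.0, 230.3]]
```

View pics/topd.png

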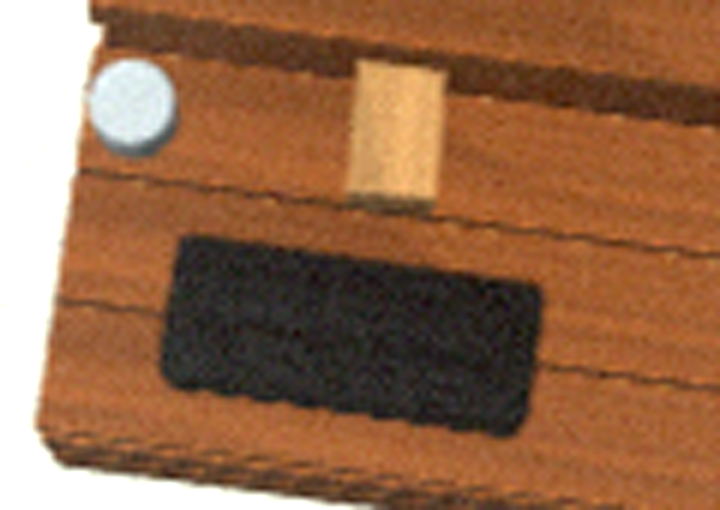

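View pics/sided.png

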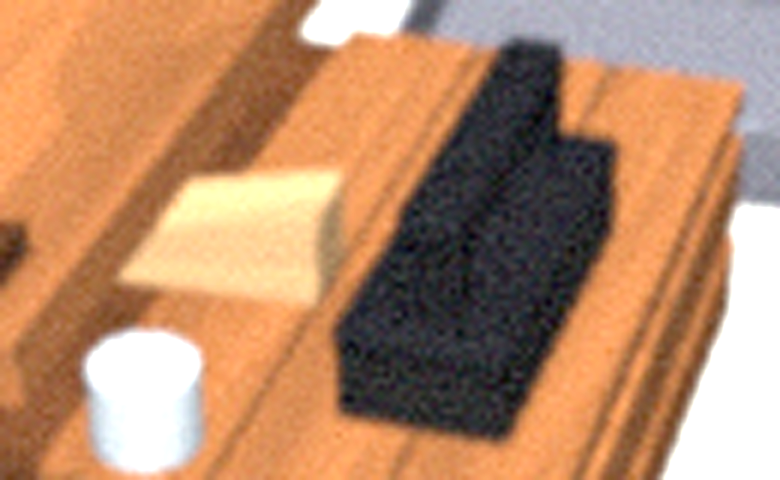

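```bash
python3 - <<'E'
import cv2
t=cv2.imread("pics/top0.png")[160:315,405:625]
cv2.imwrite("pics/tope.png",cv2.convertScaleAbs(cv2.resize(t,None,fx=3.6,fy=3.6,interpolation=cv2.INTER_CUBIC),alpha=2.0))
t=cv2.imread("pics/side0.png")[100:220,260:400]
cv2.imwrite("pics/sidee.png",cv2.convertScaleAbs(cv2.resize(t,None,fx=5,fy=5,interpolation=cv2.INTER_CUBIC),alpha=1.2))
E
```

```text
(no output)
```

View pics/tope.png

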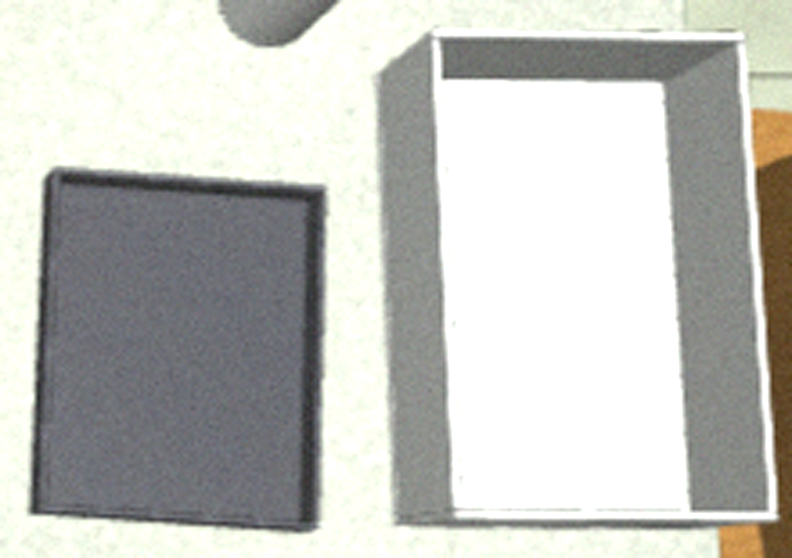

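View pics/sidee.png

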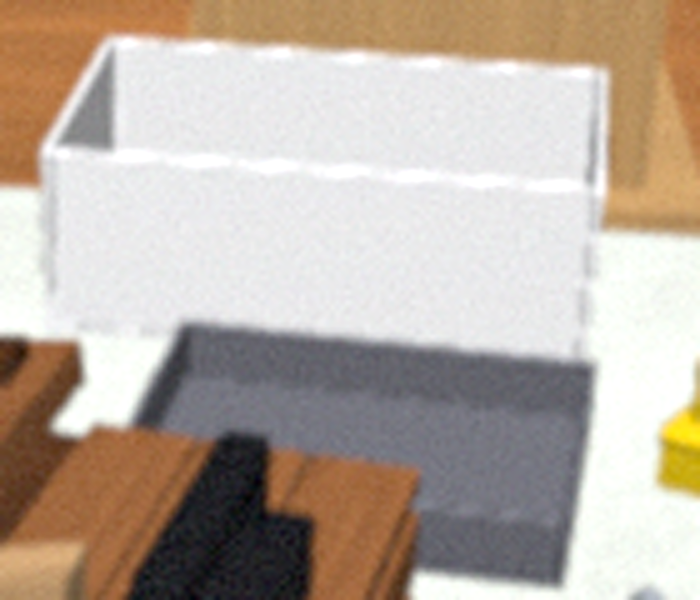

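```bash
python3 - <<'E'
from h import *
np.set_printoptions(precision=4,suppress=True)
c=cam("top");s=cam("side")
T=lambda l:[(405+x/3.6,160+y/3.6) for x,y in l]
S=lambda l:[(260+x/5,100+y/5) for x,y in l]
r=ray(c,T([(56,168),(326,186),(317,528),(42,513)]),.04);print("rim",r,r.mean(0))
e=lambda i,j:np.linalg.norm(r[i]-r[j]);print(e(0,1),e(1,2),e(2,3),e(3,0))
print("floor TR",ray(c,T([(307,198)]),.005))
r2=ray(s,S([(185,325),(594,362)]),.04);print("side rim far edge",r2, "near bottom",ray(s,S([(560,582)]),0))
print("box bottom left edge",ray(c,T([(378,75),(395,522)]),0))
b=ray(c,T([(378,75),(395,522)]),0).mean(0)
for z in(.08,.1,.12,.14,.16):print(z,ray(c,T([(436,35),(453,515)]),z))
d=lambda x,y:(250+x/6,180+y/6)
print("wedge top butt",ray(c,[d(345,192),d(437,202)],.144),"bot",ray(c,[d(345,203),d(434,212)],.11))
print("wedge edges at lid",ray(c,[d(359,62),d(447,72)],.132))
q=lambda x,y:(220+x/6,180+y/6)
print("side butt near bottom",ray(s,[q(320,305)],.11),"near top",ray(s,[q(322,222),],.144),"far top",ray(s,[q(343,170)],.144))
print("lower lid edge contact bottom",ray(s,[q(118,277)],.11))
print("deck front-right corner",ray(s,[q(742,82)],.11))
E
```

```text
rim [[ 0.6036 -0.2639  0.04  ]
 [ 0.5921 -0.4604  0.04  ]
 [ 0.3443 -0.4444  0.04  ]
 [ 0.3535 -0.2491  0.04  ]] [ 0.4734 -0.3545  0.04  ]
0.19685484706484804 0.24829354219118827 0.19547853472946516 0.25051633557792724
floor TR [[ 0.5905 -0.4571  0.005 ]]
side rim far edge [[ 0.5901 -0.4428  0.04  ]
 [ 0.3476 -0.4354  0.04  ]] near bottom [[ 0.3592 -0.247   0.    ]]
box bottom left edge [[ 0.6866 -0.5159  0.    ]
 [ 0.3511 -0.5141  0.    ]]
0.08 [[ 0.6945 -0.5309  0.08  ]
 [ 0.3519 -0.5267  0.08  ]]
0.1 [[ 0.6886 -0.5234  0.1   ]
 [ 0.3507 -0.5192  0.1   ]]
0.12 [[ 0.6827 -0.5158  0.12  ]
 [ 0.3496 -0.5117  0.12  ]]
0.14 [[ 0.6767 -0.5082  0.14  ]
 [ 0.3484 -0.5041  0.14  ]]
0.16 [[ 0.6708 -0.5006  0.16  ]
 [ 0.3472 -0.4966  0.16  ]]
wedge top butt [[ 0.5642  0.0304  0.144 ]
 [ 0.5604 -0.0068  0.144 ]] bot [[ 0.5668  0.0308  0.11  ]
 [ 0.5634 -0.0061  0.11  ]]
wedge edges at lid [[ 0.6211  0.0254  0.132 ]
 [ 0.6173 -0.0107  0.132 ]]
side butt near bottom [[0.5649 0.0353 0.11  ]] near top [[0.5633 0.0367 0.144 ]] far top [[0.563 0.001 0.144]]
lower lid edge contact bottom [[0.6373 0.0292 0.11  ]]
deck front-right corner [[ 0.4338 -0.1526  0.11  ]]
```

```bash
cat >> h.py <<'E'
from scipy.spatial.transform import Rotation as Ro
def go(p,psi=None,pr=True):
    s=read_state();R=Ro.from_quat(s["eef_rot"]).as_matrix()
    d=R.T@(np.array(p)-s["ee_pos"])
    cur=np.arctan2(R[1,0],R[0,0])
    print("t",round(s["time"],2),"pos",s["ee_pos"].round(4),"psi",round(cur,4),"z",R[:,2].round(4),"w",round(s["width"],4),"F",s["ft_force"].round(1))
    print(" shift now-axes mm",(d*1e3).round(1))
    if psi is not None:
        T=np.c_[[np.cos(psi),np.sin(psi),0],[np.sin(psi),-np.cos(psi),0],[0,0,-1]]
        print(" turn",Ro.from_matrix(R.T@T).as_rotvec().round(4)," shift in new axes mm",(T.T@(np.array(p)-s["ee_pos"])*1e3).round(1))
E
python3 -c "
from h import *
go([.510,.030,.30],-.137)"
```

```text
t 0.35 pos [0.1533 0.6058 0.2304] psi 1.323 z [-1.e-04 -3.e-04 -1.e+00] w 0.087 F [ 0.2 -0.3  0. ]
 shift now-axes mm [-470.8  487.1  -69.5]
 turn [2.00e-04 2.00e-04 1.46e+00]  shift in new axes mm [432.  521.7 -69.6]
```

Call:
arm_command(commands=[[[0,0,0,0,0,-0.035,100],[0,0,0,0,0,-0.0346,100],[0,0,0.1825,0,0,0,100],[0,0,0.1825,0,0,0,100],[0,0,0.1825,0,0,0,100],[0,0,0.1825,0,0,0,100],[0,0,0.1825,0,0,0,100],[0,0,0.1825,0,0,0,100],[0,0,0.1825,0,0,0,100],[0,0,0.1825,0,0,0,100]]])

```text
time: 1.6
ee_pos: [0.1533, 0.6059, 0.3001]
eef_rot: [0.997, -0.071, -0.0, -0.0]
ft_force: [0.3, 0.3, -0.2]
width: 0.0871
```

Call:
arm_command(commands=[[[0,0,0,0.027,0.0326,0,100],[0,0,0,0.027,0.0326,0,100],[0,0,0,0.027,0.0326,0,100],[0,0,0,0.027,0.0326,0,100],[0,0,0,0.027,0.0326,0,100],[0,0,0,0.027,0.0326,0,100],[0,0,0,0.027,0.0326,0,100],[0,0,0,0.027,0.0326,0,100],[0,0,0,0.027,0.0326,0,100],[0,0,0,0.027,0.0326,0,100],[0,0,0,0.027,0.0326,0,100],[0,0,0,0.027,0.0326,0,100],[0,0,0,0.027,0.0326,0,100],[0,0,0,0.027,0.0326,0,100],[0,0,0,0.027,0.0326,0,100],[0,0,0,0.027,0.0326,0,100],[0,0,0,0,0,0,100],[0,0,0,0,0,0,100]]])

```text
time: 3.85
ee_pos: [0.5098, 0.0308, 0.3]
eef_rot: [0.998, -0.068, -0.0, -0.0]
ft_force: [0.2, 1.0, 0.1]
width: 0.0872
```

```bash
python3 -c "
from h import *
go([.510,.030,.205],-.137)
s=cam('side');cv2.imwrite('pics/s1.png',s['frame'][:,:,::-1]);s=cam('top');cv2.imwrite('pics/t1.png',cv2.resize(s['frame'][100:330,200:500,::-1],None,fx=2.6,fy=2.6))"
```

```text
t 3.85 pos [0.5098 0.0308 0.3   ] psi -0.1366 z [-3.e-04  3.e-04 -1.e+00] w 0.0872 F [0.2 1.  0.1]
 shift now-axes mm [ 0.4  0.8 95. ]
 turn [-0.0003  0.0003  0.0004]  shift in new axes mm [ 0.3  0.8 95. ]
```

View pics/s1.png

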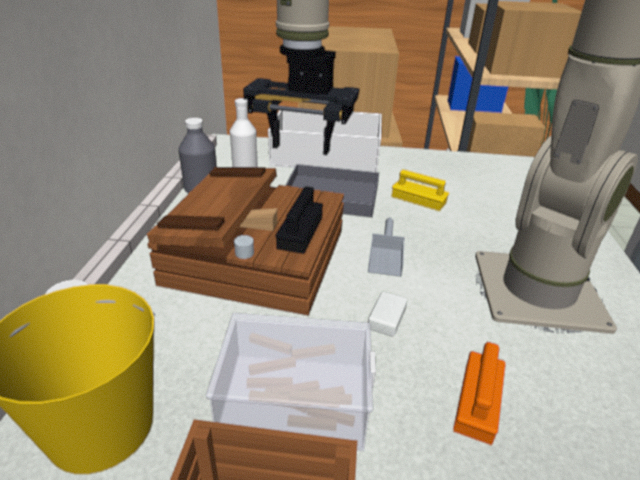

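The side view shows the open gripper at (300,120), its jaws along the brush's x and centred above the brush at (300,220). I'll lower it onto the bar and close.

Call:
arm_command(commands=[[[0,0,0,0,0,0.03,100],[0,0,0,0,0,0.03,100],[0,0,0,0,0,0.03,100],[0,0,0,0,0,0.022,100],[0,0,0,0,0,0.022,100],[0,0,0,0,0,0,100],[0,0,0,0,0,0,100]]])

```text
time: 4.82
ee_pos: [0.5103, 0.0308, 0.167]
eef_rot: [0.998, -0.068, 0.0, -0.0]
ft_force: [0.4, -0.4, 0.4]
width: 0.087
```

```bash
python3 -c "
from h import *
go([.510,.030,.165],-.137)
s=cam('side');cv2.imwrite('pics/s2.png',cv2.resize(s['frame'][120:280,200:380,::-1],None,fx=3.6,fy=3.6,interpolation=cv2.INTER_CUBIC))"
```

```text
t 4.83 pos [0.5103 0.0308 0.167 ] psi -0.1361 z [ 8.e-04  6.e-04 -1.e+00] w 0.087 F [ 0.4 -0.4  0.4]
 shift now-axes mm [-0.2  0.8  2. ]
 turn [-0.0007 -0.0008  0.0009]  shift in new axes mm [-0.2  0.8  2. ]
```

View pics/s2.png

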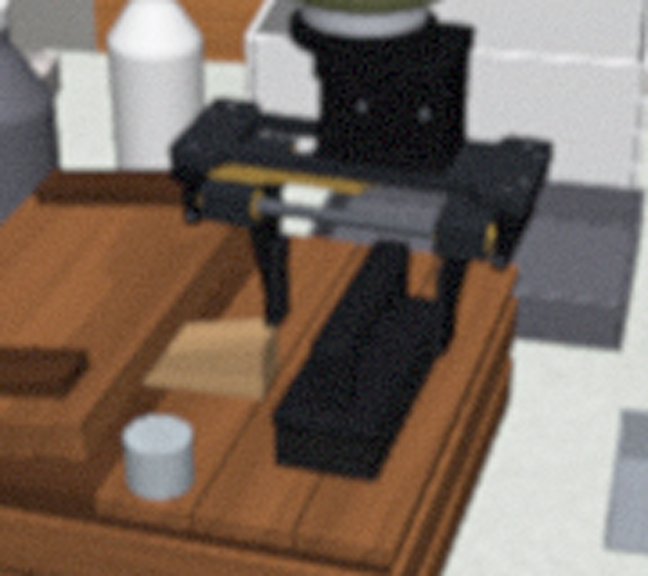

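The fingers straddle the bar, at (275,290) and (450,310) in the crop, clear of the wedge. Closing now.

Call:
arm_command(commands=[[[0,0,0,0,0,0.001,0],[0,0,0,0,0,0,0],[0,0,0,0,0,0,0],[0,0,0,0,0,0,0],[0,0,0,0,0,0,0],[0,0,0,0,0,0,0],[0,0,0,0,0,0,0],[0,0,0,0,0,0,0]]], newtons=25)

```text
time: 5.88
ee_pos: [0.5099, 0.0302, 0.1651]
eef_rot: [0.998, -0.068, -0.0, -0.0]
ft_force: [0.3, 0.8, -0.6]
width: 0.0239
```

```bash
python3 -c "
from h import *
go([.510,.030,.165],-.137)
s=cam('side');cv2.imwrite('pics/s3.png',cv2.resize(s['frame'][120:280,200:380,::-1],None,fx=3.6,fy=3.6,interpolation=cv2.INTER_CUBIC))"
```

```text
t 5.88 pos [0.5099 0.0302 0.1651] psi -0.137 z [-1.e-04  1.e-04 -1.e+00] w 0.0239 F [ 0.3  0.8 -0.6]
 shift now-axes mm [0.1 0.2 0.1]
 turn [-0.0001  0.0001  0.    ]  shift in new axes mm [0.1 0.2 0.1]
```

View pics/s3.png

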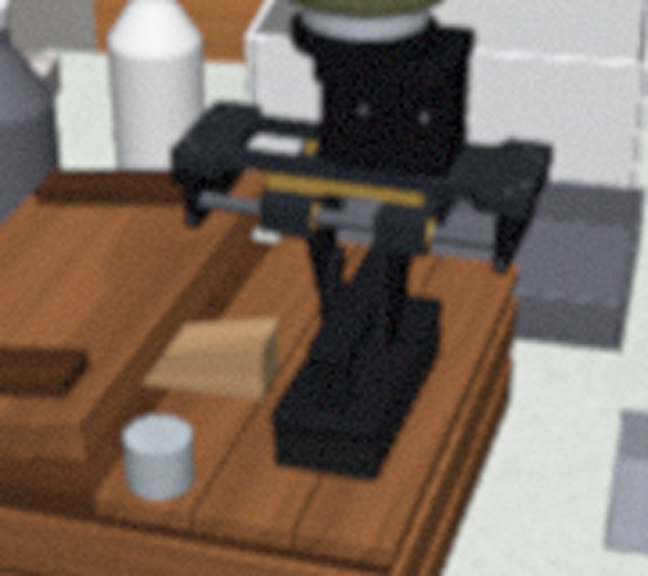

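Width 23.9 mm, so the bar is gripped. Lifting it and carrying it to the tray.

Call:
arm_command(commands=[[[0,0,0,0,0,-0.02,0],[0,0,0,0,0,-0.03,0],[0,0,0,0,0,-0.03,0],[0,0,0,0,0,-0.02,0],[0,0,0,0.003,0.024,0,0],[0,0,0,0.006,0.043,0,0],[0,0,0,0.006,0.043,0,0],[0,0,0,0.006,0.043,0,0],[0,0,0,0.006,0.043,0,0],[0,0,0,0.006,0.043,0,0],[0,0,0,0.006,0.043,0,0],[0,0,0,0.006,0.043,0,0],[0,0,0,0.006,0.043,0,0],[0,0,0,0.004,0.042,0,0],[0,0,0,0,0,0,0]]])

```text
time: 7.8
ee_pos: [0.5062, -0.3873, 0.2644]
eef_rot: [0.997, -0.071, -0.001, 0.001]
ft_force: [-0.2, -0.5, -2.2]
width: 0.024
```

Call:
arm_command(commands=[[[0,0,0.08,0,0,0,0],[0,0,0.166,0,0,0,0],[0,0,0.166,0,0,0,0],[0,0,0.166,0,0,0,0],[0,0,0.166,0,0,0,0],[0,0,0.166,0,0,0,0],[0,0,0.166,0,0,0,0],[0,0,0.166,0,0,0,0],[0,0,0.166,0,0,0,0],[0,0,0.083,0,0,0,0],[0,0,0,0,0,0,0],[0,0,0,0,0,0,0]]])

```text
time: 9.3
ee_pos: [0.5087, -0.383, 0.265]
eef_rot: [-0.688, 0.726, 0.0, 0.0]
ft_force: [-0.6, 0.5, -1.1]
width: 0.0238
```

```bash
python3 -c "
from h import *
go([.508,-.384,.061],-1.628)
s=cam('side');cv2.imwrite('pics/s4.png',cv2.resize(s['frame'][40:280,200:460,::-1],None,fx=2.5,fy=2.5,interpolation=cv2.INTER_CUBIC))
s=cam('top');cv2.imwrite('pics/t4.png',cv2.convertScaleAbs(cv2.resize(s['frame'][100:330,240:540,::-1],None,fx=2.6,fy=2.6,interpolation=cv2.INTER_CUBIC),alpha=1.6))"
```

```text
t 9.3 pos [ 0.5087 -0.383   0.265 ] psi -1.6254 z [-0.e+00  4.e-04 -1.e+00] w 0.0238 F [-0.6  0.5 -1.1]
 shift now-axes mm [  1.2   0.7 204. ]
 turn [0.     0.0004 0.0026]  shift in new axes mm [  1.1   0.7 204. ]
```

View pics/s4.png

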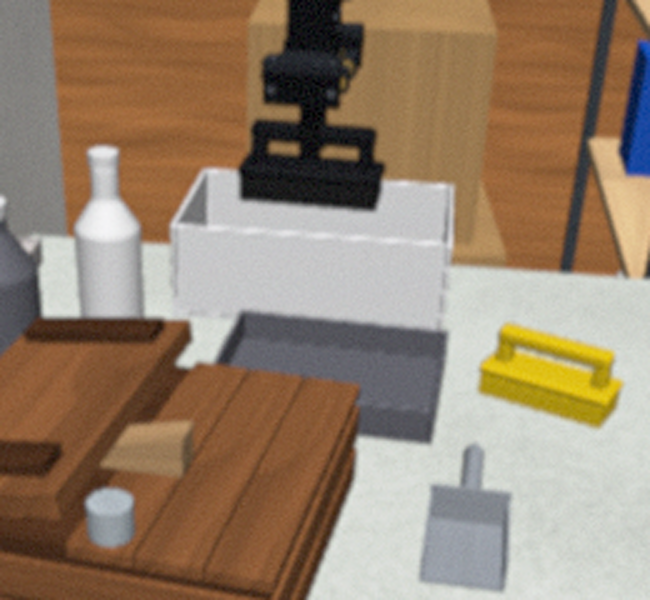

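View pics/t4.png

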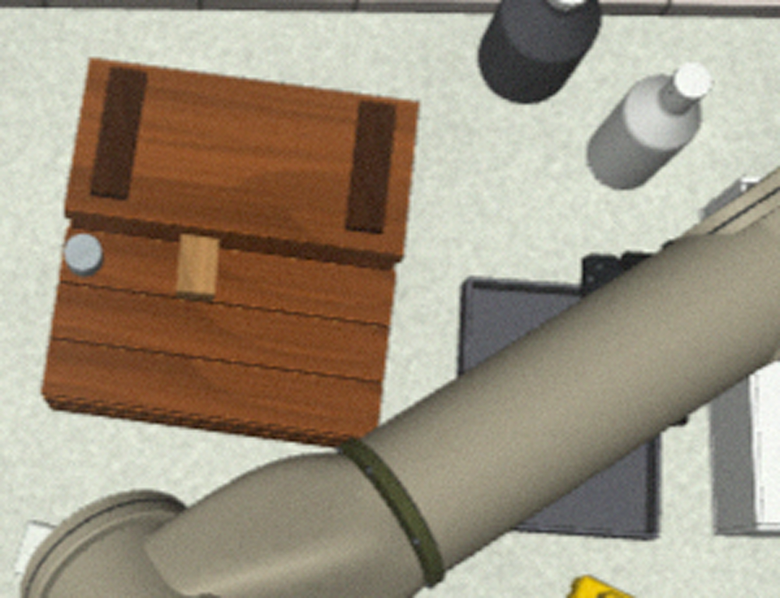

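The brush hangs level above the tray, with its long side along the tray's x. Lowering it to just above the tray floor.

Call:
arm_command(commands=[[[0,0,0.0026,0.001,0.0007,0.02,0],[0,0,0,0,0,0.03,0],[0,0,0,0,0,0.03,0],[0,0,0,0,0,0.03,0],[0,0,0,0,0,0.03,0],[0,0,0,0,0,0.025,0],[0,0,0,0,0,0.02,0],[0,0,0,0,0,0.01,0],[0,0,0,0,0,0,0]]])

```text
time: 10.52
ee_pos: [0.5075, -0.3843, 0.0696]
eef_rot: [-0.686, 0.728, 0.0, -0.0]
ft_force: [0.2, 0.0, -1.0]
width: 0.0238
```

```bash
python3 -c "
from h import *
go([.508,-.384,.061],-1.628)
s=cam('side');cv2.imwrite('pics/s5.png',cv2.resize(s['frame'][80:240,240:440,::-1],None,fx=3.6,fy=3.6,interpolation=cv2.INTER_CUBIC))"
```

```text
t 10.53 pos [ 0.5075 -0.3843  0.0696] psi -1.6306 z [-7.e-04  3.e-04 -1.e+00] w 0.0238 F [ 0.2  0.  -1. ]
 shift now-axes mm [-0.3 -0.5  8.6]
 turn [ 0.0007  0.0003 -0.0026]  shift in new axes mm [-0.3 -0.5  8.6]
```

View pics/s5.png

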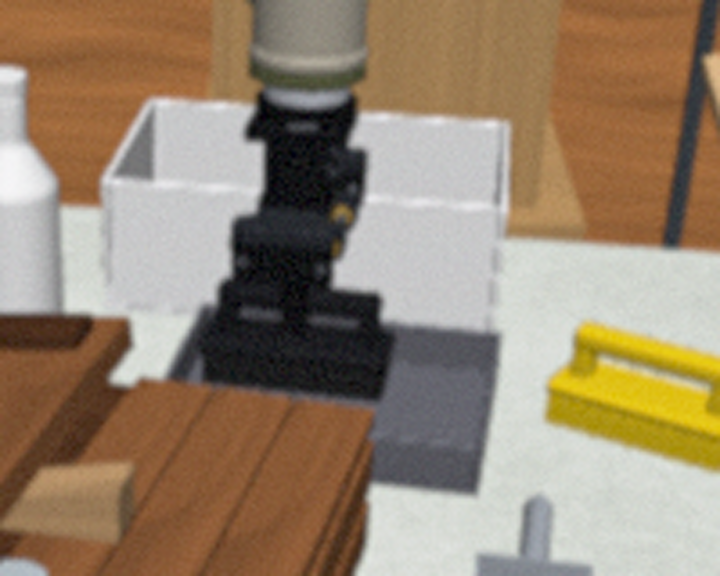

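Call:
arm_command(commands=[[[0,0,0,-0.0003,-0.001,0.004,0],[0,0,0,0,0,0.003,0],[0,0,0,0,0,0.0015,0],[0,0,0,0,0,0,0],[0,0,0,0,0,0,0]]])

```text
time: 11.2
ee_pos: [0.5088, -0.3842, 0.0617]
eef_rot: [-0.686, 0.728, -0.0, 0.0]
ft_force: [-0.6, 0.1, -2.1]
width: 0.0237
```

```bash
python3 -c "
from h import *
go([.508,-.384,.060],-1.628)"
```

```text
t 11.2 pos [ 0.5088 -0.3842  0.0617] psi -1.6307 z [ 1.e-04 -0.e+00 -1.e+00] w 0.0237 F [-0.6  0.1 -2.1]
 shift now-axes mm [-0.2  0.8  1.7]
 turn [-0.0001  0.     -0.0027]  shift in new axes mm [-0.2  0.8  1.7]
```

Call:
arm_command(commands=[[[0,0,0,0,0,0.0012,0],[0,0,0,0,0,0,0],[0,0,0,0,0,0,60],[0,0,0,0,0,0,60],[0,0,0,0,0,0,60],[0,0,0,0,0,0,60],[0,0,0,0,0,-0.02,60],[0,0,0,0,0,-0.04,60],[0,0,0,0,0,-0.05,60],[0,0,0,0,0,-0.05,60],[0,0,0,0,0,-0.04,60],[0,0,0,0,0,0,60]]])

```text
time: 12.7
ee_pos: [0.509, -0.3857, 0.2649]
eef_rot: [-0.685, 0.728, -0.003, 0.001]
ft_force: [-0.3, 0.3, -0.4]
width: 0.0522
```

```bash
python3 -c "
from h import *
a=-.095
# grip 15 mm from butt; butt mid (.5635,.014)
g=np.array([.5635,.014])+.015*np.array([np.cos(a),np.sin(a)]);print(g)
go([g[0],g[1],.25],a-np.pi/2)
s=cam('side');cv2.imwrite('pics/s6.png',cv2.resize(s['frame'][120:280,200:400,::-1],None,fx=3.6,fy=3.6,interpolation=cv2.INTER_CUBIC))"
```

```text
[0.57843236 0.01257714]
t 12.7 pos [ 0.509  -0.3857  0.2649] psi -1.6313 z [ 0.0046 -0.0033 -1.    ] w 0.0522 F [-0.3  0.3 -0.4]
 shift now-axes mm [-401.8  -45.2   13.9]
 turn [-0.0049 -0.003   0.0345]  shift in new axes mm [-403.1  -31.4   14.9]
```

View pics/s6.png

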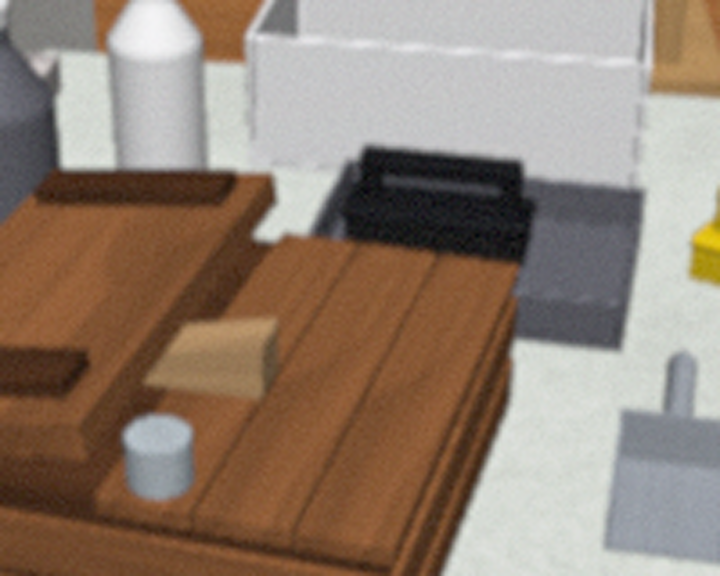

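The brush lies upright and level in the tray at crop (440,210). Now to above the wedge.

Call:
arm_command(commands=[[[0,0,0.034,0,0,0,80],[0,0,0,-0.023,-0.002,0,80],[0,0,0,-0.045,-0.0035,0,80],[0,0,0,-0.045,-0.0035,0,80],[0,0,0,-0.045,-0.0035,0,80],[0,0,0,-0.045,-0.0035,0,80],[0,0,0,-0.045,-0.0035,0,80],[0,0,0,-0.045,-0.0035,0,80],[0,0,0,-0.045,-0.0035,0,80],[0,0,0,-0.043,-0.003,0,80],[0,0,0,-0.022,-0.002,0,80],[0,0,0,0,0,0.03,80],[0,0,0,0,0,0.03,80],[0,0,0,0,0,0,80],[0,0,0,0,0,0,80]]])

```text
time: 14.62
ee_pos: [0.5781, 0.0132, 0.2014]
eef_rot: [-0.673, 0.74, -0.0, 0.0]
ft_force: [0.2, -0.0, -0.3]
width: 0.0698
```

```bash
python3 -c "
from h import *
go([.5784,.0126,.124],-1.666)
s=cam('side');cv2.imwrite('pics/s7.png',cv2.resize(s['frame'][120:280,200:380,::-1],None,fx=3.6,fy=3.6,interpolation=cv2.INTER_CUBIC))
s=cam('top');cv2.imwrite('pics/t7.png',cv2.convertScaleAbs(cv2.resize(s['frame'][160:310,240:510,::-1],None,fx=2.9,fy=2.9,interpolation=cv2.INTER_CUBIC),alpha=1.8))"
```

```text
t 14.62 pos [0.5781 0.0132 0.2014] psi -1.6661 z [ 7.e-04 -3.e-04 -1.e+00] w 0.0698 F [ 0.2 -0.  -0.3]
 shift now-axes mm [ 0.6 -0.3 77.4]
 turn [-0.0007 -0.0003 -0.0001]  shift in new axes mm [ 0.6 -0.3 77.4]
```

View pics/s7.png

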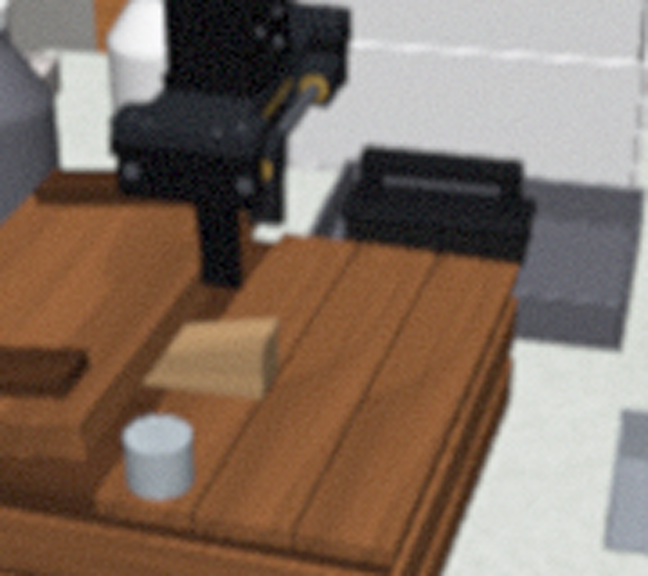

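View pics/t7.png

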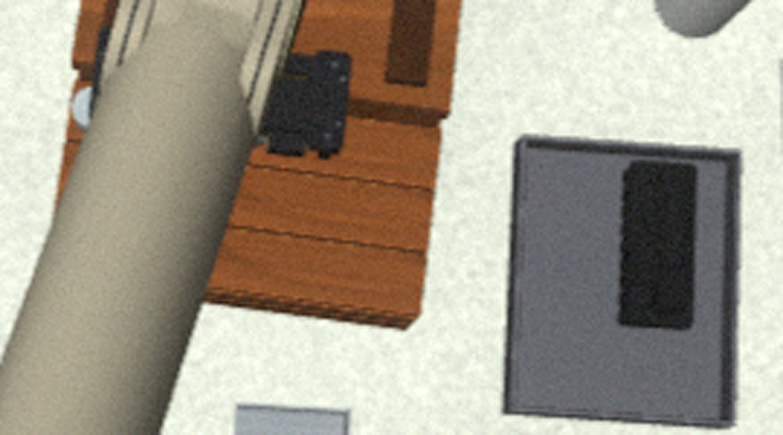

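Call:
arm_command(commands=[[[0,0,0,0.0006,0,0.02,80],[0,0,0,0,0,0.02,80],[0,0,0,0,0,0.02,80],[0,0,0,0,0,0.0175,80],[0,0,0,0,0,0,80],[0,0,0,0,0,0,80]]])

```text
time: 15.48
ee_pos: [0.5781, 0.0133, 0.1233]
eef_rot: [-0.673, 0.74, -0.0, 0.0]
ft_force: [-0.6, 0.4, 0.8]
width: 0.0696
```

```bash
python3 -c "
from h import *
go([.5784,.0126,.124],-1.666)
s=cam('side');cv2.imwrite('pics/s8.png',cv2.resize(s['frame'][150:260,210:330,::-1],None,fx=5.4,fy=5.4,interpolation=cv2.INTER_CUBIC))"
```

```text
t 15.47 pos [0.5781 0.0133 0.1233] psi -1.6648 z [ 5.e-04 -1.e-04 -1.e+00] w 0.0696 F [-0.6  0.4  0.8]
 shift now-axes mm [ 0.7 -0.4 -0.7]
 turn [-0.0005 -0.0001  0.0012]  shift in new axes mm [ 0.7 -0.4 -0.7]
```

View pics/s8.png

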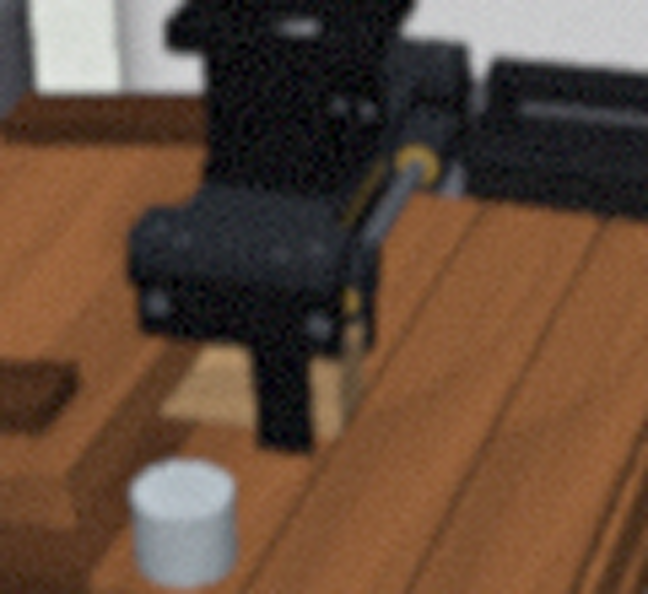

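The near finger at crop (285,400) stands beside the wedge near its butt (345,400), clear of lid and tin. I'll close gently first to see the side force.

Call:
arm_command(commands=[[[0,0,0,0,0,0,0],[0,0,0,0,0,0,0],[0,0,0,0,0,0,0],[0,0,0,0,0,0,0],[0,0,0,0,0,0,0],[0,0,0,0,0,0,0]]], newtons=8)

```text
time: 16.27
ee_pos: [0.5778, 0.0136, 0.123]
eef_rot: [-0.673, 0.739, 0.0, 0.0]
ft_force: [-1.0, 0.2, 1.1]
width: 0.0362
```

```bash
python3 -c "
from h import *
go([.5784,.0126,.124],-1.666);print(read_state()['torque'])
s=cam('side');cv2.imwrite('pics/s9.png',cv2.resize(s['frame'][150:260,210:330,::-1],None,fx=5.4,fy=5.4,interpolation=cv2.INTER_CUBIC))"
```

```text
t 16.27 pos [0.5778 0.0136 0.123 ] psi -1.6644 z [-0.e+00  2.e-04 -1.e+00] w 0.0362 F [-1.   0.2  1.1]
 shift now-axes mm [ 1.  -0.7 -1. ]
 turn [0.     0.0002 0.0016]  shift in new axes mm [ 1.  -0.7 -1. ]
[0.05606729 0.21020083 0.0897272 ]
```

View pics/s9.png

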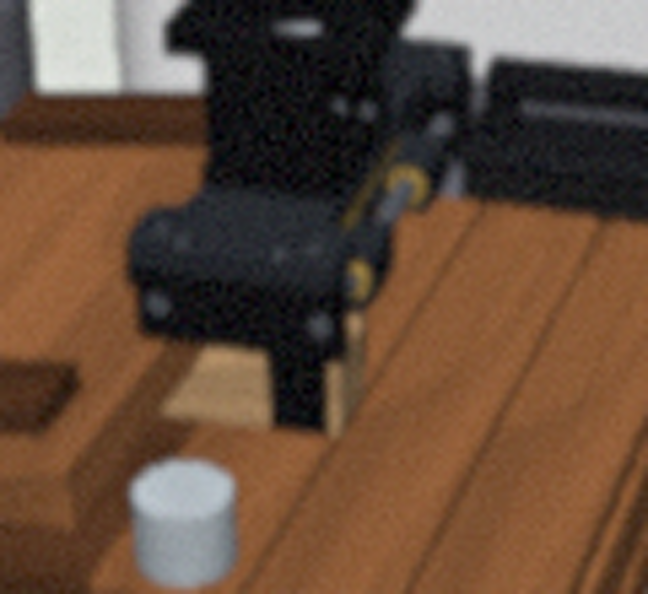

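Width 36.2 mm and almost no side force. Firming the grip and making the first tug.

Call:
arm_command(commands=[[[0,0,0,0,0,0,0],[0,0,0,0,0,0,0],[0,0,0,0,0.002,0,0],[0,0,0,0,0.004,0,0],[0,0,0,0,0.004,0,0],[0,0,0,0,0.003,0,0],[0,0,0,0,0,0,0],[0,0,0,0,0,0,0],[0,0,0,0,0,0,0],[0,0,0,0,0,0,0]]], newtons=40)

```text
time: 17.58
ee_pos: [0.5653, 0.0145, 0.123]
eef_rot: [-0.673, 0.74, -0.0, 0.0]
ft_force: [5.0, -1.8, -2.7]
width: 0.036
```

```bash
python3 -c "
from h import *
go([.5778,.0136,.123],-1.6644);print(read_state()['torque'])
s=cam('side');cv2.imwrite('pics/s10.png',cv2.resize(s['frame'][150:260,210:330,::-1],None,fx=5.4,fy=5.4,interpolation=cv2.INTER_CUBIC))"
```

```text
t 17.57 pos [0.5653 0.0145 0.123 ] psi -1.6649 z [ 9.e-04 -4.e-04 -1.e+00] w 0.036 F [ 5.  -1.8 -2.7]
 shift now-axes mm [ -0.3 -12.6  -0. ]
 turn [-0.0009 -0.0003 -0.0005]  shift in new axes mm [ -0.3 -12.6  -0. ]
[-0.19489999 -0.93745772  0.05179446]
```

View pics/s10.png

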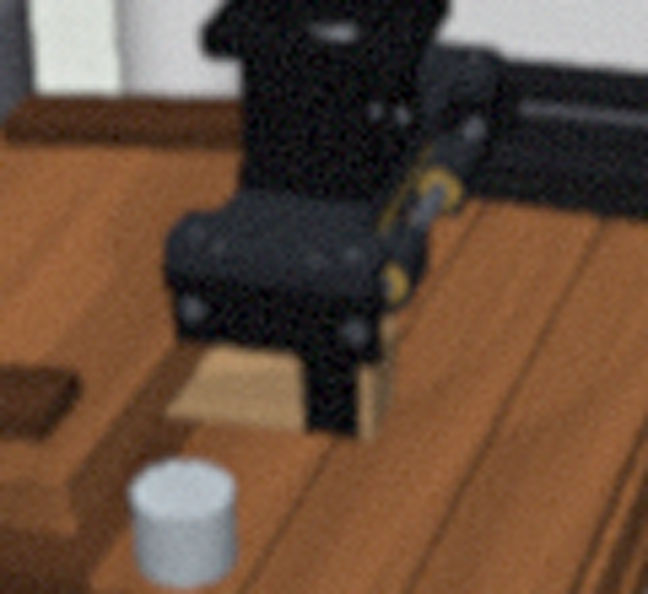

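The wedge came with the jaws, with no slip, and the lid follows. Two more tugs with pauses.

Call:
arm_command(commands=[[[0,0,0,0,0.003,0,0],[0,0,0,0,0.004,0,0],[0,0,0,0,0.004,0,0],[0,0,0,0,0.003,0,0],[0,0,0,0,0,0,0],[0,0,0,0,0,0,0],[0,0,0,0,0,0,0],[0,0,0,0,0,0,0],[0,0,0,0,0,0,0],[0,0,0,0,0.003,0,0],[0,0,0,0,0.004,0,0],[0,0,0,0,0.004,0,0],[0,0,0,0,0.003,0,0],[0,0,0,0,0,0,0],[0,0,0,0,0,0,0],[0,0,0,0,0,0,0],[0,0,0,0,0,0,0]]])

```text
time: 19.75
ee_pos: [0.537, 0.0175, 0.123]
eef_rot: [-0.673, 0.739, 0.0, 0.0]
ft_force: [3.8, 0.1, 0.7]
width: 0.0357
```

```bash
python3 -c "
from h import *
go([.5778,.0136,.123],-1.6644);print(read_state()['torque'])
s=cam('side');cv2.imwrite('pics/s11.png',cv2.resize(s['frame'][150:270,140:330,::-1],None,fx=4.2,fy=4.2,interpolation=cv2.INTER_CUBIC))"
```

```text
t 19.75 pos [0.537  0.0175 0.123 ] psi -1.6645 z [-2.e-04  3.e-04 -1.e+00] w 0.0357 F [3.8 0.1 0.7]
 shift now-axes mm [  0.1 -41.   -0.1]
 turn [ 0.0002  0.0003 -0.0001]  shift in new axes mm [  0.1 -41.   -0. ]
[-0.00701263 -0.44895195 -0.00079203]
```

View pics/s11.png

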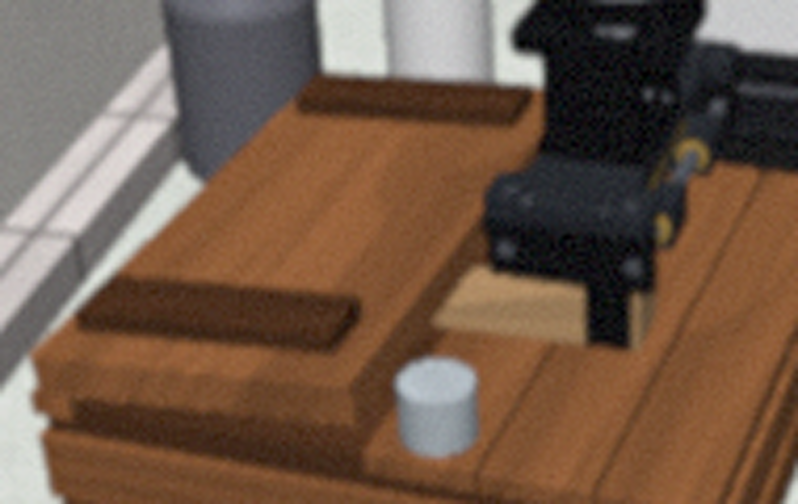

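41 mm drawn and the lid has sunk evenly. Next, shorter tugs of 12, 11 and 10 mm.

Call:
arm_command(commands=[[[0,0,0,0,0.003,0,0],[0,0,0,0,0.003,0,0],[0,0,0,0,0.003,0,0],[0,0,0,0,0.003,0,0],[0,0,0,0,0,0,0],[0,0,0,0,0,0,0],[0,0,0,0,0,0,0],[0,0,0,0,0,0,0],[0,0,0,0,0,0,0],[0,0,0,0,0.003,0,0],[0,0,0,0,0.003,0,0],[0,0,0,0,0.003,0,0],[0,0,0,0,0.002,0,0],[0,0,0,0,0,0,0],[0,0,0,0,0,0,0],[0,0,0,0,0,0,0],[0,0,0,0,0,0,0]]])

```text
time: 21.92
ee_pos: [0.5144, 0.0195, 0.1231]
eef_rot: [-0.673, 0.739, -0.0, 0.0]
ft_force: [6.3, -0.7, -1.1]
width: 0.0359
```

Call:
arm_command(commands=[[[0,0,0,0,0.002,0,0],[0,0,0,0,0.003,0,0],[0,0,0,0,0.003,0,0],[0,0,0,0,0.002,0,0],[0,0,0,0,0,0,0],[0,0,0,0,0,0,0],[0,0,0,0,0,0,0],[0,0,0,0,0,0,0],[0,0,0,0,0,0,0]]])

```text
time: 23.05
ee_pos: [0.5044, 0.0204, 0.1231]
eef_rot: [-0.673, 0.739, -0.0, 0.0]
ft_force: [6.0, -0.1, -2.2]
width: 0.0359
```

```bash
python3 -c "
from h import *
go([.5778,.0136,.123],-1.6644);print(read_state()['torque'])
s=cam('side');cv2.imwrite('pics/s12.png',cv2.resize(s['frame'][150:270,140:330,::-1],None,fx=4.2,fy=4.2,interpolation=cv2.INTER_CUBIC))"
```

```text
t 23.05 pos [0.5044 0.0204 0.1231] psi -1.6646 z [ 7.e-04 -0.e+00 -1.e+00] w 0.0359 F [ 6.  -0.1 -2.2]
 shift now-axes mm [ -0.1 -73.7   0.1]
 turn [-0.0007  0.     -0.0002]  shift in new axes mm [ -0.1 -73.7   0.1]
[-0.17012251 -0.94482152 -0.01156206]
```

View pics/s12.png

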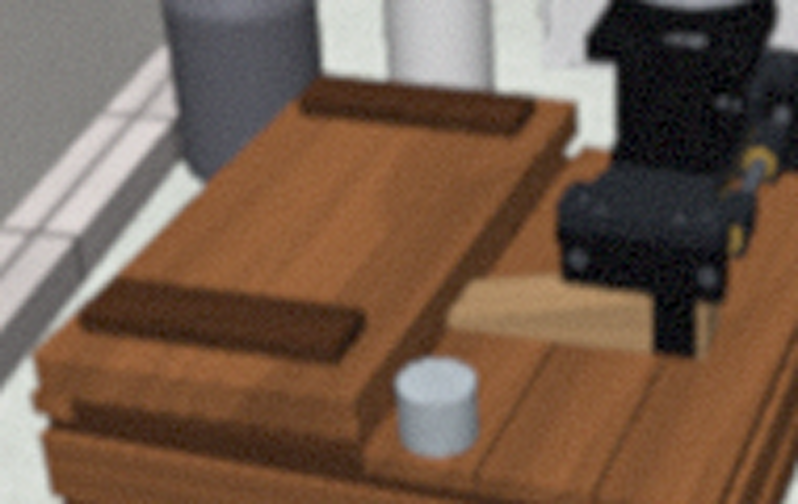

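The tip is still just under the lid (6 N). One more slow 10 mm tug.

Call:
arm_command(commands=[[[0,0,0,0,0.002,0,0],[0,0,0,0,0.002,0,0],[0,0,0,0,0.002,0,0],[0,0,0,0,0.002,0,0],[0,0,0,0,0.002,0,0],[0,0,0,0,0,0,0],[0,0,0,0,0,0,0],[0,0,0,0,0,0,0],[0,0,0,0,0,0,0],[0,0,0,0,0,0,0],[0,0,0,0,0,0,0]]])

```text
time: 24.48
ee_pos: [0.4938, 0.0214, 0.1229]
eef_rot: [-0.673, 0.739, 0.0, -0.0]
ft_force: [-2.3, 0.2, 5.7]
width: 0.0358
```

```bash
python3 -c "
from h import *
go([.5778,.0136,.123],-1.6644);print(read_state()['torque'])
s=cam('side');cv2.imwrite('pics/s13.png',cv2.resize(s['frame'][150:270,140:330,::-1],None,fx=4.2,fy=4.2,interpolation=cv2.INTER_CUBIC))"
```

```text
t 24.48 pos [0.4938 0.0214 0.1229] psi -1.6646 z [-1.2e-03  2.0e-04 -1.0e+00] w 0.0358 F [-2.3  0.2  5.7]
 shift now-axes mm [ -0.1 -84.4  -0.2]
 turn [ 0.0012  0.0001 -0.0002]  shift in new axes mm [ -0.1 -84.4  -0.1]
[0.04719978 0.74394192 0.00308734]
```

View pics/s13.png

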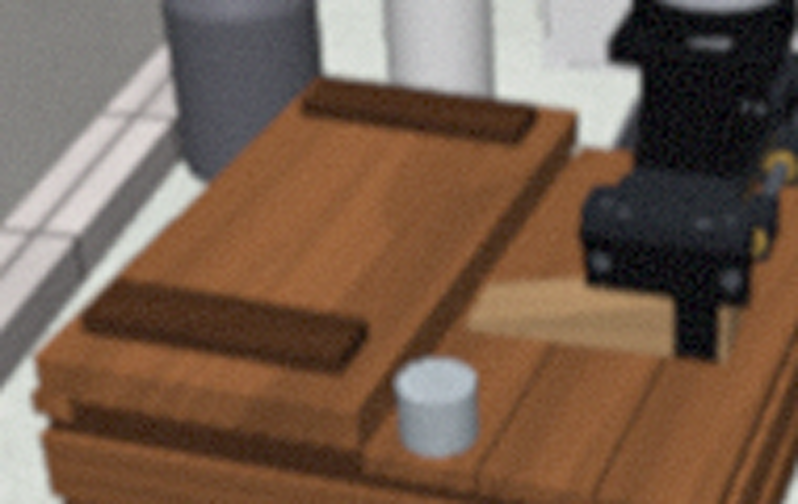

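The wedge is free: the lid has come down onto the deck and the pull is gone, with the tip at crop (470,320) clear of the lid edge. One more short tug, then lift.

Call:
arm_command(commands=[[[0,0,0,0,0.004,0,0],[0,0,0,0,0.004,0,0],[0,0,0,0,0.004,0,0],[0,0,0,0,0,0,0],[0,0,0,0,0,0,0],[0,0,0,0,0,-0.01,0],[0,0,0,0,0,-0.03,0],[0,0,0,0,0,-0.04,0],[0,0,0,0,0,-0.04,0],[0,0,0,0,0,0,0],[0,0,0,0,0,0,0]]])

```text
time: 25.9
ee_pos: [0.4816, 0.0228, 0.242]
eef_rot: [-0.673, 0.739, 0.001, -0.0]
ft_force: [-0.5, -0.2, -0.2]
width: 0.0357
```

```bash
python3 - <<'E'
from h import *
s=cam('side');c=cam('top')
a=-.057;R=np.array([[np.cos(a),-np.sin(a)],[np.sin(a),np.cos(a)]])
p=np.array([.4735,-.352])+R@[-.095,.046];print(p)
go([p[0],p[1],.243],a-np.pi/2)
k=big(mask(c['frame'],(0,0,0),(180,255,33),(440,205,495,290)))
b=cv2.boxPoints(cv2.minAreaRect(k));print("brush px",b)
print("tray-local mm",((ray(c,b,.042)[:,:2]-[.4735,-.352])@R*1e3).round(0))
cv2.imwrite('pics/s14.png',cv2.resize(s['frame'][100:280,140:380,::-1],None,fx=3.3,fy=3.3,interpolation=cv2.INTER_CUBIC))
cv2.imwrite('pics/t14.png',cv2.convertScaleAbs(cv2.resize(c['frame'][120:320,240:510,::-1],None,fx=2.9,fy=2.9,interpolation=cv2.INTER_CUBIC),alpha=1.8))
E
```

```text
[ 0.38127487 -0.30066264]
t 26.0 pos [0.4815 0.0224 0.2418] psi -1.6646 z [-0.0019 -0.0016 -1.    ] w 0.0356 F [-0.4  0.1 -0.8]
 shift now-axes mm [331.   69.5  -0.5]
 turn [ 0.0017 -0.0017 -0.0368]  shift in new axes mm [328.3  81.6  -1.2]
brush px [[452.73    272.4494 ]
 [454.3768  214.81073]
 [479.75607 215.53586]
 [478.10928 273.17453]]
tray-local mm [[-43.   6.]
 [109.   7.]
 [111. -60.]
 [-40. -59.]]
```

View pics/s14.png

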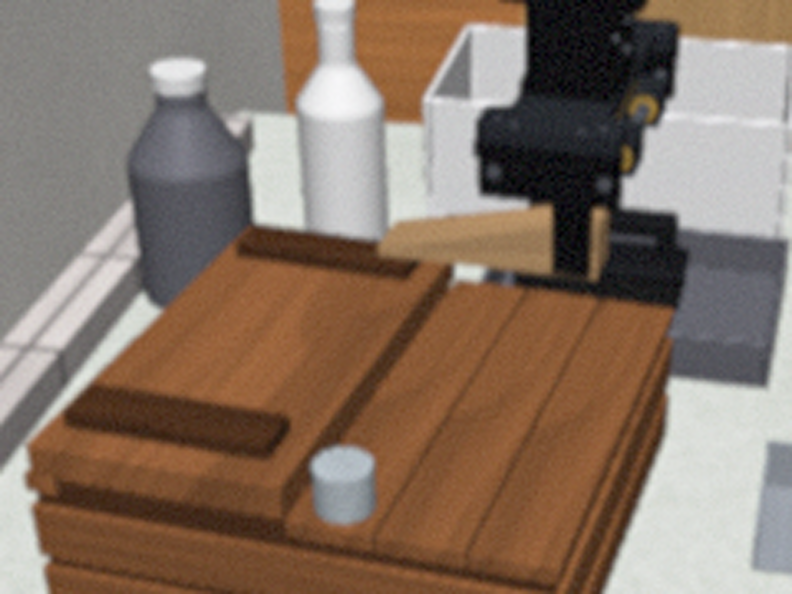

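View pics/t14.png

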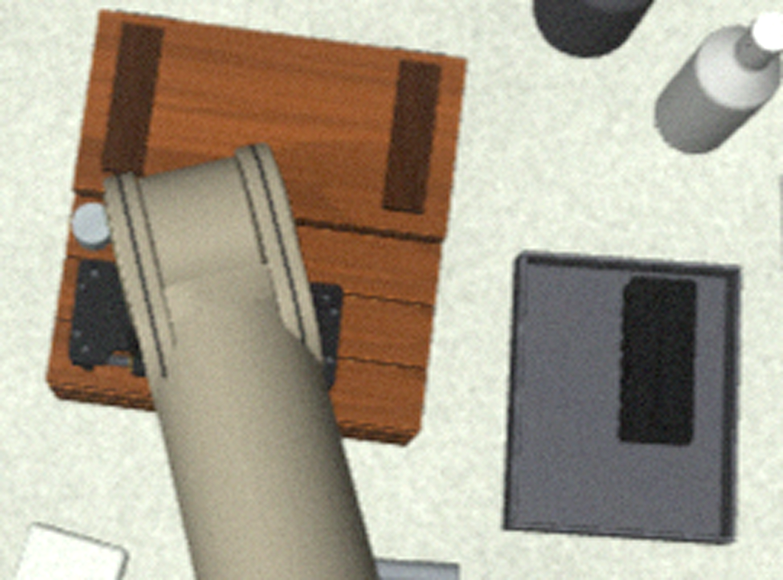

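The lid is shut, the tin is in place and the wedge is held level. Carrying it to the free side of the tray.

Call:
arm_command(commands=[[[0,0,-0.0368,0,0,0,0],[0,0,0,0.02,0.005,0,0],[0,0,0,0.038,0.0096,0,0],[0,0,0,0.038,0.0096,0,0],[0,0,0,0.038,0.0096,0,0],[0,0,0,0.038,0.0096,0,0],[0,0,0,0.038,0.0096,0,0],[0,0,0,0.038,0.0096,0,0],[0,0,0,0.038,0.0096,0,0],[0,0,0,0.038,0.0094,0,0],[0,0,0,0,0,0,0],[0,0,0,0,0,0.03,0],[0,0,0,0,0,0.04,0],[0,0,0,0,0,0.04,0],[0,0,0,0,0,0.04,0],[0,0,0,0,0,0.02,0],[0,0,0,0,0,0,0],[0,0,0,0,0,0,0]]])

```text
time: 28.25
ee_pos: [0.347, -0.2687, 0.1025]
eef_rot: [-0.687, 0.727, -0.022, 0.003]
ft_force: [0.9, 0.7, -0.6]
width: 0.0359
```

```bash
python3 - <<'E'
from h import *
s=cam('side');c=cam('top')
go([.3815,-.2967,.0185],-.057-np.pi/2)
cv2.imwrite('pics/s15.png',cv2.resize(s['frame'][80:260,240:440,::-1],None,fx=3.3,fy=3.3,interpolation=cv2.INTER_CUBIC))
cv2.imwrite('pics/t15.png',cv2.convertScaleAbs(cv2.resize(c['frame'][190:320,380:520,::-1],None,fx=4.5,fy=4.5,interpolation=cv2.INTER_CUBIC),alpha=1.8))
E
```

```text
t 28.35 pos [ 0.3472 -0.2688  0.1026] psi -1.628 z [ 0.0352 -0.0272 -0.999 ] w 0.0357 F [ 0.3  0.1 -0.4]
 shift now-axes mm [ 23.8 -32.7  86. ]
 turn [-0.0367 -0.0251  0.0003]  shift in new axes mm [ 25.9 -35.8  84.1]
```

View pics/s15.png

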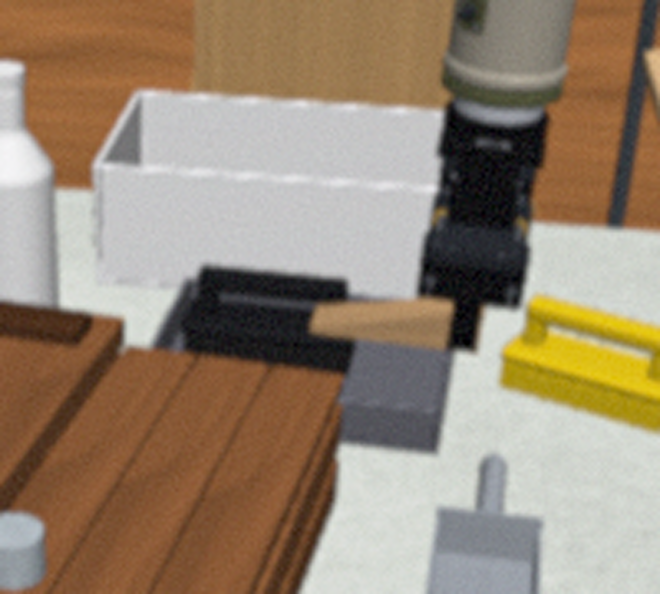

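View pics/t15.png

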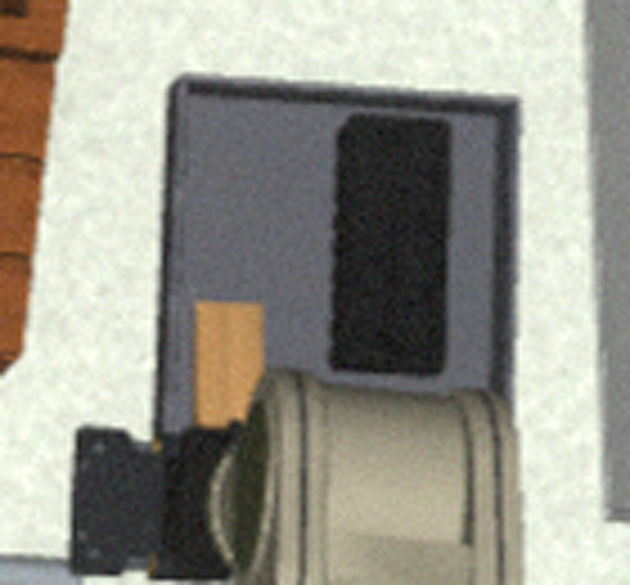

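```bash
python3 - <<'E'
from h import *
s=read_state();print(s['joint_positions'].round(3),s['joint_vel'].round(3),s['joint_torque'].round(1))
E
```

```text
[-0.964 -0.499  1.338  2.162  0.558  1.123 -1.525] [ 0.001 -0.003  0.001  0.003  0.002 -0.003 -0.001] [  0.   18.9 -16.1 -32.1   0.1  -0.3   0. ]
```

The pose was not reached: joints 2 and 3 sit at their range ends (-0.5 and 1.34), so the tool stopped short and slightly tilted. I'll back out, up and outward, and watch the joints.

Call:
arm_command(commands=[[[-0.012,-0.008,0,0.01,-0.012,-0.02,0],[-0.012,-0.008,0,0.01,-0.012,-0.02,0],[-0.012,-0.009,0,0.01,-0.012,-0.02,0],[0,0,0,0.01,-0.012,-0.02,0],[0,0,0,0,0,0,0]]])

```text
time: 28.98
ee_pos: [0.3782, -0.2998, 0.1943]
eef_rot: [-0.687, 0.727, -0.009, 0.002]
ft_force: [0.1, 0.0, -1.6]
width: 0.0359
```

```bash
python3 - <<'E'
from h import *
go([.3815,-.2967,.16],-.057-np.pi/2)
s=read_state();print(s['joint_positions'].round(3))
E
```

```text
t 28.98 pos [ 0.3782 -0.2998  0.1943] psi -1.6281 z [ 0.015  -0.0103 -0.9998] w 0.0359 F [ 0.1  0.  -1.6]
 shift now-axes mm [-3.6 -2.5 34.3]
 turn [-0.0156 -0.0094 -0.0002]  shift in new axes mm [-3.3 -3.1 34.3]
[-1.023 -0.499  1.338  1.936  0.504  1.342 -1.459]
```

Call:
arm_command(commands=[[[-0.005,-0.003,0,0.016,-0.018,-0.019,0],[-0.005,-0.003,0,0.016,-0.018,-0.019,0],[-0.005,-0.003,0,0.016,-0.018,-0.019,0],[0,0,0,0,0,0,0],[0,0,0,0.028,0.031,0,0],[0,0,0,0.028,0.031,0,0],[0,0,0,0.028,0.031,0,0],[0,0,0,0.028,0.031,0,0],[0,0,0,0.028,0.031,0,0],[0,0,0,0.028,0.031,0,0],[0,0,0,0.028,0.031,0,0],[0,0,0,0,0,0,0]]])

```text
time: 30.48
ee_pos: [0.1619, -0.4929, 0.2673]
eef_rot: [-0.685, 0.728, -0.023, -0.002]
ft_force: [-0.4, 1.0, -1.3]
width: 0.0355
```

```bash
python3 - <<'E'
from h import *
go([.3815,-.2967,.2],-.057-np.pi/2)
s=read_state();print(s['joint_positions'].round(3))
E
```

```text
t 30.48 pos [ 0.1619 -0.4929  0.2673] psi -1.6319 z [ 0.0297 -0.036  -0.9989] w 0.0355 F [-0.4  1.  -1.3]
 shift now-axes mm [-211.5 -205.2   66.7]
 turn [-0.0318 -0.0342 -0.0036]  shift in new axes mm [-208.4 -208.1   67.3]
[-0.491 -0.499  1.339  1.765  0.49   1.463 -0.847]
```

Call:
arm_command(commands=[[[-0.011,-0.011,0,0.033,-0.0135,0,0],[-0.011,-0.011,0,0.033,-0.0135,0,0],[-0.01,-0.012,-0.0036,0.033,-0.0135,0,0],[0,0,0,0,0,0,0]]])

```text
time: 30.98
ee_pos: [0.1725, -0.5115, 0.298]
eef_rot: [-0.688, 0.725, -0.037, -0.017]
ft_force: [0.7, 0.2, -0.1]
width: 0.0354
```

```bash
python3 - <<'E'
from h import *
go([.495,-.373,.25],-.057-np.pi/2)
s=read_state();print(s['joint_positions'].round(3))
E
```

```text
t 30.98 pos [ 0.1725 -0.5115  0.298 ] psi -1.6247 z [ 0.0258 -0.0774 -0.9967] w 0.0354 F [ 0.7  0.2 -0.1]
 shift now-axes mm [-158.8 -313.3   45.4]
 turn [-0.0301 -0.076   0.0043]  shift in new axes mm [-156.6 -314.    48. ]
[-0.537 -0.499  1.338  1.697  0.522  1.497 -0.855]
```

```bash
cat > kin.py <<'E'
from h import *
from scipy.optimize import least_squares
import itertools
s=read_state()
D=[([-1.34559154,.33288673,-.06469605,1.46096424,.02158851,1.34993034,-.0885079],[.15320547,.60552055,.22973371],1.323,[-1e-4,-3e-4,-1]),
([-0.964,-0.499,1.338,2.162,0.558,1.123,-1.525],[.3472,-.2688,.1026],-1.628,[.0352,-.0272,-.999]),
([-1.023,-0.499,1.338,1.936,0.504,1.342,-1.459],[.3782,-.2998,.1943],-1.6281,[.015,-.0103,-.9998]),
([-0.491,-0.499,1.339,1.765,0.49,1.463,-0.847],[.1619,-.4929,.2673],-1.6319,[.0297,-.036,-.9989]),
([-0.537,-0.499,1.338,1.697,0.522,1.497,-0.855],[.1725,-.5115,.298],-1.6247,[.0258,-.0774,-.9967])]
def Rz(a):return Ro.from_euler('z',a).as_matrix()
def Ry(a):return Ro.from_euler('y',a).as_matrix()
def fk(q,p,sg):
    d1,a,e1,c,e2,e3,f,off=p;R=Rz(sg[0]*q[0]);x=np.array([0,0,d1])
    R=R@Ry(q[1]);x=x+R@[e1,0,a];R=R@Rz(sg[1]*q[2]);R=R@Ry(q[3]);x=x+R@[e2,0,c]
    R=R@Rz(sg[2]*q[4]);R=R@Ry(q[5]);x=x+R@[e3,0,f];R=R@Rz(sg[3]*q[6]+off);return R,x
def res(p,sg):
    o=[]
    for q,x,psi,z in D:
        R,X=fk(q,p,sg);o+=list((X-x)*5)+list(R[:,2]-z)+[R[0,0]-np.cos(psi),R[1,0]-np.sin(psi)]
    return np.array(o)
if __name__=="__main__":
    for sg in itertools.product((1,-1),repeat=4):
      for off in(0,np.pi):
        r=least_squares(res,[.35,.4,0,.35,0,0,.25,off],args=(sg,))
        if r.cost<.05:print(sg,r.cost.round(6),r.x.round(3))
E
python3 kin.py
```

```text
(-1, -1, -1, -1) 0.028142 [ 0.42   0.451 -0.014  0.488 -0.025 -0.012  0.535 -3.141]
(-1, -1, -1, -1) 0.028142 [ 0.42   0.451 -0.014  0.488 -0.025 -0.012  0.535  3.142]
```

```bash
cat > kin2.py <<'E'
from kin import *
S=(-1,-1,-1,-1)
def fk(q,p,sg=S):
    x=np.array([0,0,p[0]]);R=Rz(-q[0])
    R=R@Ry(q[1]);x=x+R@[p[9],p[8],p[1]]
    R=R@Rz(-q[2]);x=x+R@[p[2],p[10],0]
    R=R@Ry(q[3]);x=x+R@[p[3],0,p[4]]
    R=R@Rz(-q[4]);x=x+R@[p[5],p[11],0]
    R=R@Ry(q[5]);x=x+R@[p[6],0,p[7]];R=R@Rz(-q[6]+np.pi);return R,x
def res(p):
    o=[]
    for q,x,psi,z in D:
        R,X=fk(q,p);o+=list((X-x)*5)+list(R[:,2]-z)+[R[0,0]-np.cos(psi),R[1,0]-np.sin(psi)]
    return np.array(o)
def fit(): return least_squares(lambda p:np.r_[res(p),np.array(p[8:])*.02,np.array(p[5:7])*.005],[.4,.45,0,0,.49,0,0,.5,0,0,0,0])
if __name__=="__main__":
    np.set_printoptions(precision=3,suppress=True)
    r=fit();print(r.cost,r.x);print(res(r.x).reshape(5,8))
E
python3 kin2.py
```

```text
7.765988594809435e-06 [ 0.24   0.461 -0.01  -0.009  0.49   0.01  -0.003  0.338 -0.03   0.004
 -0.016  0.001]
[[-0.     0.     0.    -0.    -0.001  0.     0.    -0.   ]
 [-0.    -0.     0.     0.001 -0.     0.     0.     0.   ]
 [ 0.     0.001 -0.001  0.     0.    -0.     0.     0.   ]
 [-0.001  0.     0.001 -0.     0.    -0.     0.     0.001]
 [ 0.001 -0.    -0.     0.    -0.     0.     0.001  0.003]]
```

```bash
cat > sim.py <<'E'
from kin2 import *
P=fit().x
LO=np.array([-2.6,-.5,-1.47,.16,-1.27,.06,-2.6]);HI=np.array([2.6,2.12,1.34,2.42,4.41,2.06,2.6])
def T(psi):return np.c_[[np.cos(psi),np.sin(psi),0],[np.sin(psi),-np.cos(psi),0],[0,0,-1]]
def err(q,x,R):
    r,X=fk(q,P);return np.r_[x-X,r@Ro.from_matrix(r.T@R).as_rotvec()]
def jac(q):
    J=np.zeros((6,7));r0,x0=fk(q,P)
    for i in range(7):
        d=np.array(q,float);d[i]+=1e-5;r,x=fk(d,P);J[:,i]=np.r_[(x-x0)/1e-5,r0@Ro.from_matrix(r0.T@r).as_rotvec()/1e-5]
    return J
def step(q,x,R,n=6,lam=1e-3):
    for _ in range(n):
        J=jac(q);e=err(q,x,R);dq=J.T@np.linalg.solve(J@J.T+lam**2*np.eye(6),e)
        q=np.clip(q+dq,LO+.001,HI-.001)
    return q
def path(q,wps,n=15):
    q=np.array(q);_,x0=fk(q,P);r,_=fk(q,P);p0=np.arctan2(r[1,0],r[0,0])
    for w in wps:
        x1=np.array(w[:3]);p1=w[3]
        for t in np.linspace(0,1,n+1)[1:]:
            q=step(q,x0+(x1-x0)*t,T(p0+(p1-p0)*t))
        x0,p0=x1,p1
        print(np.round(w,3),"q",q.round(3),"err",np.abs(err(q,x1,T(p1))).max().round(4))
    return q
E
python3 - <<'E'
from sim import *
np.set_printoptions(suppress=True,precision=3)
path(D[0][0],[(.153,.606,.3,1.323),(.153,.606,.3,-.137),(.51,.03,.3,-.137),(.51,.03,.165,-.137),(.51,.03,.265,-.137),(.508,-.384,.265,-.137),(.508,-.384,.265,-1.63),(.508,-.384,.06,-1.63),(.508,-.384,.265,-1.63),(.578,.013,.25,-1.665),(.578,.013,.123,-1.665),(.482,.023,.123,-1.665),(.482,.023,.242,-1.665),(.3815,-.297,.242,-1.63),(.3815,-.297,.07,-1.63)])
print("feasible set")
for q3 in np.arange(-1.4,1.4,.2):
    def f(q): qq=np.array([q[0],q[1],q3,*q[2:]]);return err(qq,np.array([.3815,-.2967,.0185]),T(-1.628))
    l=np.delete(LO,2);h=np.delete(HI,2)
    best=min((least_squares(f,np.clip([a,b,1.9,e,1.0,g],l+.01,h-.01),bounds=(l,h)) for a in(0,.7) for b in(.0,.4) for e in(-.5,.5) for g in(-1,1)),key=lambda r:r.cost)
    print(round(q3,1),best.cost.round(7),best.x)
E
```

```text
[0.153 0.606 0.3   1.323] q [-1.35   0.308 -0.06   1.347  0.018  1.487 -0.086] err 0.0
[ 0.153  0.606  0.3   -0.137] q [-1.497  0.302  0.134  1.36  -0.04   1.483 -1.502] err 0.0
[ 0.51   0.03   0.3   -0.137] q [-0.886  0.023  0.774  1.68  -0.016  1.445 -0.247] err 0.0
[ 0.51   0.03   0.165 -0.137] q [-0.85   0.138  0.782  1.882 -0.106  1.164 -0.168] err 0.0
[ 0.51   0.03   0.265 -0.137] q [-0.882  0.042  0.779  1.74  -0.03   1.372 -0.235] err 0.0
[ 0.508 -0.384  0.265 -0.137] q [-0.1    0.453  0.977  1.428 -0.374  1.456  0.735] err 0.0
[ 0.508 -0.384  0.265 -1.63 ] q [-0.244  0.62   1.316  1.437 -0.597  1.535 -0.588] err 0.0
[ 0.508 -0.384  0.06  -1.63 ] q [-0.189  0.783  1.151  1.674 -0.761  1.204 -0.48 ] err 0.0
[ 0.508 -0.384  0.265 -1.63 ] q [-0.244  0.619  1.316  1.437 -0.597  1.534 -0.589] err 0.0
[ 0.578  0.013  0.25  -1.665] q [-1.071  0.449  1.329  1.617 -0.44   1.425 -1.364] err 0.0
[ 0.578  0.013  0.123 -1.665] q [-0.988  0.557  1.206  1.777 -0.558  1.204 -1.285] err 0.0
[ 0.482  0.023  0.123 -1.665] q [-1.299  0.259  1.339  2.009 -0.285  1.09  -1.493] err 0.0042
[ 0.482  
[... 318 characters left out ...]
7   1.177 -1.731]
-1.2 0.0 [ 1.552  0.605  1.974  0.666  1.033 -1.587]
-1.0 0.0 [ 1.417  0.479  1.98   0.496  0.95  -1.461]
-0.8 0.0 [ 1.262  0.396  1.989  0.36   0.902 -1.356]
-0.6 0.0 [ 1.095  0.34   2.     0.249  0.873 -1.268]
-0.4 0.0 [ 0.922  0.304  2.012  0.155  0.854 -1.192]
-0.2 0.0 [ 0.745  0.28   2.025  0.074  0.843 -1.124]
-0.0 0.0 [ 0.568  0.267  2.038  0.     0.836 -1.06 ]
0.2 0.0 [ 0.391  0.264  2.051 -0.07   0.833 -0.997]
0.4 0.0 [ 0.216  0.271  2.062 -0.141  0.834 -0.93 ]
0.6 0.0 [ 0.045  0.291  2.073 -0.22   0.839 -0.855]
0.8 0.0 [-0.12   0.329  2.082 -0.313  0.851 -0.765]
1.0 0.0 [-0.273  0.397  2.089 -0.436  0.879 -0.649]
1.2 0.0 [-0.406  0.517  2.095 -0.607  0.94  -0.494]
```

```bash
cat > s2.py <<'E'
from sim import *
import io,contextlib
q0=D[-1][0]
C=[(.50,-.37,.28),(.62,-.2,.28),(.55,0,.28),(.2,-.5,.3),(.25,-.58,.3),(.42,-.33,.28),(.6,0,.4),(.5,-.37,.45),(.2,-.55,.45)]
PS=[-1.63,-2.6,-.6]
G=(.3815,-.2967,.22,-1.628);G2=(.3815,-.2967,.0185,-1.628)
def run(w,n=8):
    with contextlib.redirect_stdout(io.StringIO()):
        q=path(q0,w+[G,G2],n)
    return q,np.abs(err(q,np.array(G2[:3]),T(G2[3]))).max()
out=[]
import itertools
W=[(*c,p) for c in C for p in PS]
for w in [[a] for a in W]:
    q,e=run(w);out.append((e,w,q))
out.sort(key=lambda o:o[0])
for o in out[:10]:print(round(o[0],4),o[1],o[2].round(2))
E
time python3 s2.py
```

```text
0.0 [(0.2, -0.55, 0.45, -0.6)] [-0.31  0.42  1.06  2.09 -0.48  0.89 -0.61]
0.0 [(0.6, 0, 0.4, -0.6)] [-0.31  0.42  1.06  2.09 -0.48  0.89 -0.61]
0.0 [(0.6, 0, 0.4, -1.63)] [-0.28  0.4   1.01  2.09 -0.45  0.88 -0.64]
0.0 [(0.6, 0, 0.4, -2.6)] [-0.17  0.35  0.86  2.08 -0.35  0.86 -0.73]
0.0 [(0.55, 0, 0.28, -2.6)] [-0.14  0.34  0.83  2.08 -0.33  0.85 -0.75]
0.0 [(0.55, 0, 0.28, -0.6)] [-0.31  0.43  1.06  2.09 -0.48  0.89 -0.61]
0.0 [(0.2, -0.5, 0.3, -0.6)] [-0.31  0.42  1.06  2.09 -0.48  0.89 -0.61]
0.0 [(0.55, 0, 0.28, -1.63)] [-0.25  0.39  0.97  2.09 -0.42  0.87 -0.67]
0.3389 [(0.42, -0.33, 0.28, -2.6)] [-1.29 -0.5   1.34  2.17  0.67  1.   -1.57]
0.3389 [(0.62, -0.2, 0.28, -0.6)] [-1.29 -0.5   1.34  2.17  0.67  1.   -1.57]
real	0m4.173s
user	0m4.524s
sys	0m0.039s
```

```bash
python3 - <<'E'
from sim import *
np.set_printoptions(suppress=True,precision=3)
q=read_state()['joint_positions']
W=[(.2984,-.3415,.294,-1.63),(.424,-.17,.287,-1.63),(.55,0,.28,-1.63),(.494,-.1,.26,-1.63),(.438,-.2,.25,-1.63),(.3815,-.2967,.242,-1.628),(.3815,-.2967,.07,-1.628),(.3815,-.2967,.0185,-1.628)]
path(q,W,6)
go([.55,0,.28],-1.63)
E
```

```text
[ 0.298 -0.342  0.294 -1.63 ] q [-0.574 -0.396  1.071  1.823  0.346  1.519 -1.186] err 0.0
[ 0.424 -0.17   0.287 -1.63 ] q [-0.714 -0.198  0.9    1.824  0.156  1.444 -1.473] err 0.0
[ 0.55  0.    0.28 -1.63] q [-0.824  0.16   0.857  1.626 -0.122  1.411 -1.584] err 0.0
[ 0.494 -0.1    0.26  -1.63 ] q [-0.762  0.019  0.913  1.768 -0.015  1.362 -1.477] err 0.0
[ 0.438 -0.2    0.25  -1.63 ] q [-0.672 -0.075  0.996  1.836  0.064  1.347 -1.321] err 0.0
[ 0.382 -0.297  0.242 -1.628] q [-0.583 -0.087  1.137  1.848  0.081  1.331 -1.094] err 0.0
[ 0.382 -0.297  0.07  -1.628] q [-0.384  0.303  1.113  2.054 -0.33   0.976 -0.729] err 0.0
[ 0.382 -0.297  0.018 -1.628] q [-0.285  0.404  1.016  2.089 -0.448  0.882 -0.638] err 0.0
t 30.98 pos [ 0.172 -0.511  0.298] psi -1.6247 z [ 0.026 -0.077 -0.997] w 0.0354 F [ 0.7  0.2 -0.1]
 shift now-axes mm [-530.9 -349.9  -11.9]
 turn [-0.03  -0.076  0.006]  shift in new axes mm [-532.9 -346.5   18. ]
```

The controller behaves like a minimum-norm inverse, and my fitted arm model reproduces its joints. The place pose can be reached once the elbow unwinds, which going back over the crate does. Doing that at height.

Call:
arm_command(commands=[[[-0.006,-0.015,0.001,-0.0355,-0.0231,0.0,0],[-0.006,-0.015,0.001,-0.0355,-0.0231,0.0,0],[-0.006,-0.015,0.001,-0.0355,-0.0231,0.0,0],[-0.006,-0.015,0.001,-0.0355,-0.0231,0.0,0],[-0.006,-0.015,0.001,-0.0355,-0.0231,0.0,0],[0,0,0,-0.0355,-0.0231,0,0],[0,0,0,-0.0355,-0.0231,0,0],[0,0,0,-0.0355,-0.0231,0,0],[0,0,0,0,0,0,0]]])

```text
time: 32.1
ee_pos: [0.3737, -0.2355, 0.2908]
eef_rot: [-0.688, 0.726, 0.0, -0.001]
ft_force: [-0.4, -0.1, -0.9]
width: 0.0358
```

```bash
python3 - <<'E'
from h import *
go([.55,0,.28],-1.63)
s=read_state();print(s['joint_positions'].round(3))
E
```

```text
t 32.1 pos [ 0.3737 -0.2355  0.2908] psi -1.6243 z [-2.3e-03 -8.0e-04 -1.0e+00] w 0.0358 F [-0.4 -0.1 -0.9]
 shift now-axes mm [-244.6 -163.5   10.2]
 turn [ 0.0022 -0.0009  0.0057]  shift in new axes mm [-245.5 -162.1   10.8]
[-0.603 -0.283  0.903  1.852  0.223  1.472 -1.367]
```

```bash
python3 - <<'E'
from sim import *
np.set_printoptions(suppress=True,precision=3)
q=read_state()['joint_positions']
E=[(.3815,-.2967,.242,-1.628),(.3815,-.2967,.15,-1.628),(.3815,-.2967,.07,-1.628),(.3815,-.2967,.0185,-1.628)]
path(q,E,6);print();path(q,[(.55,0,.28,-1.63)]+E,10);print();path(q,[(.46,-.12,.285,-1.63)]+E,10)
E
```

```text
[ 0.382 -0.297  0.242 -1.628] q [-0.652 -0.108  1.195  1.849  0.103  1.334 -1.111] err 0.0
[ 0.382 -0.297  0.15  -1.628] q [-0.585  0.138  1.278  1.976 -0.146  1.13  -0.876] err 0.0
[ 0.382 -0.297  0.07  -1.628] q [-0.405  0.317  1.142  2.055 -0.348  0.98  -0.71 ] err 0.0
[ 0.382 -0.297  0.018 -1.628] q [-0.302  0.416  1.04   2.09  -0.466  0.887 -0.622] err 0.0

[ 0.55  0.    0.28 -1.63] q [-0.779  0.154  0.803  1.624 -0.112  1.411 -1.594] err 0.0
[ 0.382 -0.297  0.242 -1.628] q [-0.529 -0.075  1.09   1.847  0.068  1.33  -1.085] err 0.0
[ 0.382 -0.297  0.15  -1.628] q [-0.478  0.104  1.142  1.974 -0.105  1.127 -0.922] err 0.0
[ 0.382 -0.297  0.07  -1.628] q [-0.347  0.282  1.061  2.053 -0.3    0.969 -0.758] err 0.0
[ 0.382 -0.297  0.018 -1.628] q [-0.255  0.386  0.975  2.088 -0.418  0.874 -0.666] err 0.0

[ 0.46  -0.12   0.285 -1.63 ] q [-0.713 -0.1    0.841  1.786  0.075  1.422 -1.516] err 0.0
[ 0.382 -0.297  0.242 -1.628] q [-0.571 -0.084  1.127  1.847  0.078  1.331 -1.092] err 0.0
[ 0.382 -0.297  0.15  -1.628] q [-0.514  0.112  1.185  1.974 -0.115  1.127 -0.909] err 0.0
[ 0.382 -0.297  0.07  -1.628] q [-0.367  0.293  1.089  2.054 -0.315  0.972 -0.743] err 0.0
[ 0.382 -0.297  0.018 -1.628] q [-0.271  0.395  0.997  2.089 -0.434  0.878 -0.651] err 0.0
```

Call:
arm_command(commands=[[[0.002,0,0.005,-0.041,-0.027,0.0018,0],[0,0,0,-0.041,-0.027,0.0018,0],[0,0,0,-0.041,-0.027,0.0018,0],[0,0,0,-0.041,-0.027,0.0018,0],[0,0,0,-0.041,-0.027,0.0018,0],[0,0,0,-0.041,-0.027,0.0018,0],[0,0,0,0,0,0,0],[0,0,0,0.038,0.019,0.005,0],[0,0,0,0.038,0.019,0.005,0],[0,0,0,0.038,0.019,0.005,0],[0,0,0,0.038,0.019,0.005,0],[0,0,0,0.038,0.019,0.005,0],[0,0,0,0.038,0.019,0.005,0],[0,0,0,0.038,0.019,0.005,0],[0,0,0,0.038,0.019,0.005,0],[0,0,0,0,0,0,0],[0,0,0,0,0,0,0]]])

```text
time: 34.22
ee_pos: [0.3781, -0.2968, 0.2403]
eef_rot: [-0.684, 0.73, -0.0, 0.001]
ft_force: [0.5, 0.5, -0.2]
width: 0.0355
```

```bash
python3 - <<'E'
from sim import *
go([.3815,-.2967,.0185],-1.628)
q=read_state()['joint_positions'];print(q.round(3))
path(q,[(.3815,-.2967,.15,-1.628),(.3815,-.2967,.07,-1.628),(.3815,-.2967,.0185,-1.628)],6)
E
```

```text
t 34.23 pos [ 0.3781 -0.2968  0.2403] psi -1.6355 z [ 1.5e-03  7.0e-04 -1.0e+00] w 0.0355 F [ 0.5  0.5 -0.2]
 shift now-axes mm [-1.000e-01 -3.000e+00  2.218e+02]
 turn [-0.0015  0.0008 -0.0075]  shift in new axes mm [ -0.3  -3.4 221.8]
[-0.545 -0.085  1.09   1.857  0.077  1.324 -1.11 ]
[ 0.382 -0.297  0.15  -1.628] q [-0.492  0.107  1.158  1.974 -0.108  1.127 -0.917] err 0.0
[ 0.382 -0.297  0.07  -1.628] q [-0.356  0.287  1.074  2.053 -0.306  0.971 -0.751] err 0.0
[ 0.382 -0.297  0.018 -1.628] q [-0.262  0.39   0.985  2.088 -0.425  0.876 -0.659] err 0.0
```

Joints match the prediction and are clear of their ranges. Lowering to about 30 mm above the final height, then a look.

Call:
arm_command(commands=[[[-0.0015,0,-0.0075,0,-0.0034,0.02,0],[0,0,0,0,0,0.035,0],[0,0,0,0,0,0.035,0],[0,0,0,0,0,0.035,0],[0,0,0,0,0,0.03,0],[0,0,0,0,0,0.022,0],[0,0,0,0,0,0.015,0],[0,0,0,0,0,0,0],[0,0,0,0,0,0,0]]])

```text
time: 35.35
ee_pos: [0.3824, -0.2971, 0.0491]
eef_rot: [-0.687, 0.727, -0.0, 0.0]
ft_force: [0.4, -0.6, -0.3]
width: 0.0353
```

```bash
python3 - <<'E'
from h import *
s=cam('side');c=cam('top')
go([.3815,-.2967,.0185],-1.628);print(read_state()['joint_positions'].round(3))
cv2.imwrite('pics/s16.png',cv2.resize(s['frame'][80:260,240:440,::-1],None,fx=3.3,fy=3.3,interpolation=cv2.INTER_CUBIC))
cv2.imwrite('pics/t16.png',cv2.convertScaleAbs(cv2.resize(c['frame'][190:320,380:520,::-1],None,fx=4.5,fy=4.5,interpolation=cv2.INTER_CUBIC),alpha=1.8))
E
```

```text
t 35.45 pos [ 0.3825 -0.2971  0.0492] psi -1.627 z [ 1.4e-03 -1.0e-04 -1.0e+00] w 0.0359 F [ 0.2  0.  -0.4]
 shift now-axes mm [-0.4  1.1 30.7]
 turn [-0.0014  0.      0.001 ]  shift in new axes mm [-0.4  1.  30.7]
[-0.328  0.352  1.027  2.06  -0.378  0.928 -0.723]
```

View pics/s16.png

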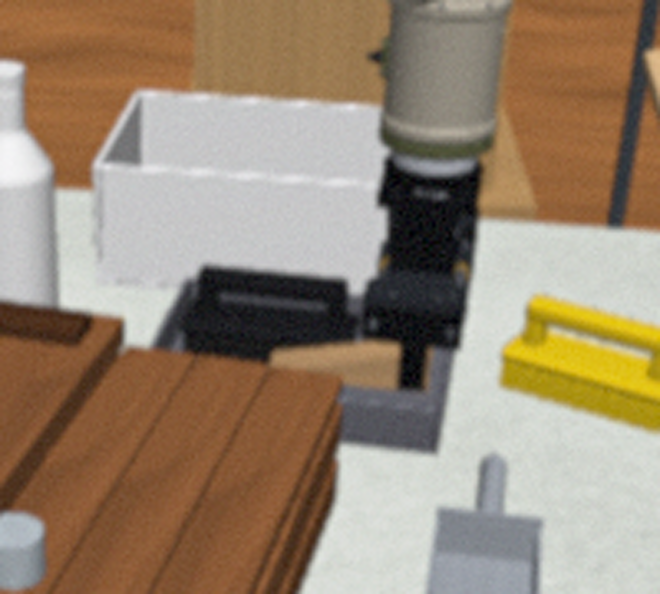

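View pics/t16.png

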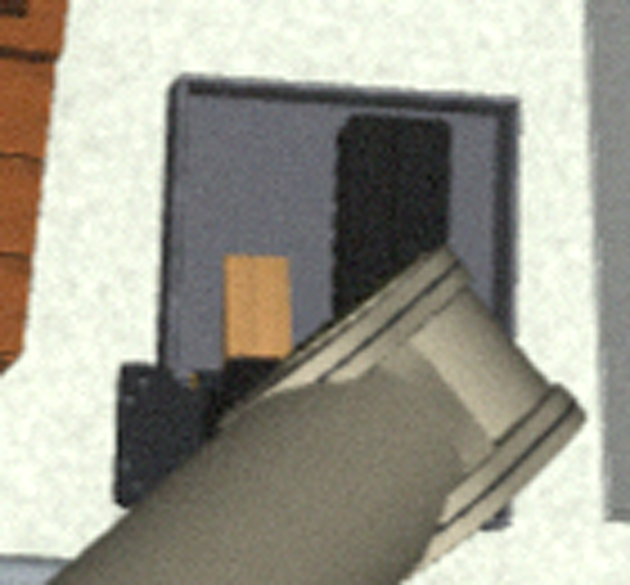

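The wedge at (257,305) hangs centred between the tray's left wall (≈185) and the brush (335). Lowering it fully.

Call:
arm_command(commands=[[[-0.001,0,0,0,0,0.01,0],[0,0,0,0,0,0.009,0],[0,0,0,0,0,0.006,0],[0,0,0,0,0,0.004,0],[0,0,0,0,0,0,0],[0,0,0,0,0,0,0]]])

```text
time: 36.2
ee_pos: [0.3819, -0.2971, 0.0196]
eef_rot: [-0.687, 0.727, 0.0, -0.0]
ft_force: [0.1, -0.6, -0.4]
width: 0.0357
```

```bash
python3 - <<'E'
from h import *
s=cam('side')
go([.3815,-.2967,.018],-1.628)
cv2.imwrite('pics/s17.png',cv2.resize(s['frame'][130:240,270:400,::-1],None,fx=5,fy=5,interpolation=cv2.INTER_CUBIC))
E
```

```text
t 36.25 pos [ 0.382  -0.2971  0.0196] psi -1.6274 z [-6.e-04  1.e-04 -1.e+00] w 0.0356 F [-0.3  0.1 -1.2]
 shift now-axes mm [-0.4  0.5  1.6]
 turn [0.0006 0.     0.0006]  shift in new axes mm [-0.4  0.5  1.6]
```

View pics/s17.png

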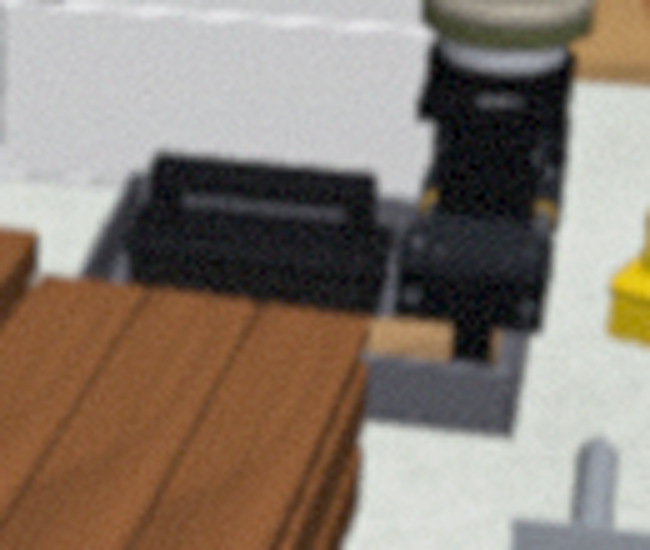

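Call:
arm_command(commands=[[[0,0,0,0,0,0.0014,0],[0,0,0,0,0,0,0],[0,0,0,0,0,0,47],[0,0,0,0,0,0,47],[0,0,0,0,0,0,47],[0,0,0,0,0,-0.01,47],[0,0,0,0,0,-0.02,47],[0,0,0,0,0,-0.035,47],[0,0,0,0,0,-0.04,47],[0,0,0,0,0,-0.04,47],[0,0,0,0,0,-0.04,47],[0,0,0,0,0,-0.03,47],[0,0,0,0,0,0,47]]])

```text
time: 37.88
ee_pos: [0.3829, -0.2977, 0.235]
eef_rot: [-0.687, 0.727, -0.001, 0.002]
ft_force: [0.5, 0.4, -0.4]
width: 0.0412
```

```bash
python3 - <<'E'
from h import *
go([.3815,-.1,.24],-1.628);print(read_state()['joint_positions'].round(3))
E
```

```text
t 37.88 pos [ 0.3829 -0.2977  0.235 ] psi -1.6275 z [ 0.0035  0.0011 -1.    ] w 0.0412 F [ 0.5  0.4 -0.4]
 shift now-axes mm [-197.3   12.6   -4.8]
 turn [-0.0034  0.0013  0.0005]  shift in new axes mm [-197.3   12.7   -5. ]
[-0.654 -0.081  1.203  1.858  0.075  1.311 -1.1  ]
```

Call:
arm_command(commands=[[[0,0,0,-0.04,-0.012,0,47],[0,0,0,-0.04,-0.012,0,47],[0,0,0,-0.04,-0.012,0,47],[0,0,0,-0.04,-0.012,0,47],[0,0,0,-0.04,-0.012,0,47],[0,0,0,-0.04,-0.012,0,47],[0,0,0,0,0,0,47],[0,0,0,0,0,0,47]]])

```text
time: 38.88
ee_pos: [0.467, -0.0623, 0.2323]
eef_rot: [-0.687, 0.727, 0.001, -0.001]
ft_force: [-0.1, -0.8, 1.0]
width: 0.0408
```

```bash
python3 - <<'E'
from h import *
s=cam('side');c=cam('top')
go([.3815,-.1,.24],-1.628);print(read_state()['joint_positions'].round(3))
cv2.imwrite('pics/s18.png',cv2.resize(s['frame'][90:310,130:400,::-1],None,fx=2.7,fy=2.7,interpolation=cv2.INTER_CUBIC))
cv2.imwrite('pics/t18.png',cv2.convertScaleAbs(cv2.resize(c['frame'][110:320,240:510,::-1],None,fx=2.8,fy=2.8,interpolation=cv2.INTER_CUBIC),alpha=1.8))
E
```

```text
t 38.98 pos [ 0.4671 -0.0627  0.2327] psi -1.6293 z [-1.6e-03  3.0e-04 -1.0e+00] w 0.0408 F [-0.6  0.5 -0.3]
 shift now-axes mm [42.3 83.3 -7.2]
 turn [ 0.0016  0.0002 -0.0013]  shift in new axes mm [42.2 83.3 -7.3]
[-0.825 -0.069  0.843  1.881  0.053  1.308 -1.626]
```

View pics/s18.png

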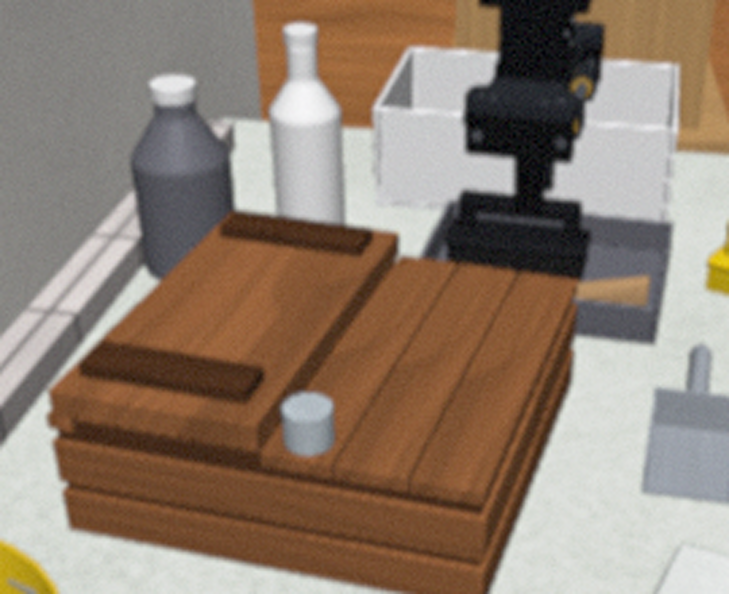

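View pics/t18.png

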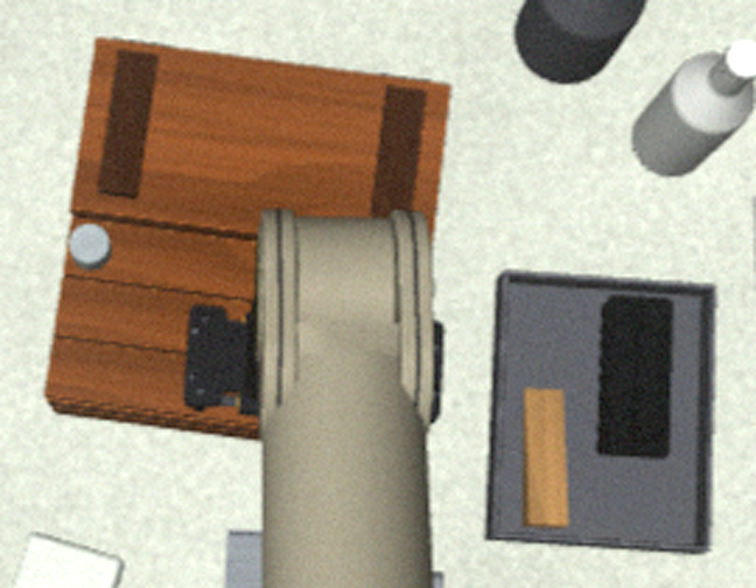

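The wedge lies on its base at top crop (546,457) beside the brush (635,375), both inside the tray. The lid is shut on the deck, the tin hasn't moved (top pixel (272,198) before and after), and the gripper is well clear. Handing in.

```bash
python3 -c "
from bench import *
print(close_job())"
```

```text
the job is handed in; nothing more can be done
None
```

The job is done and handed in at about 39 s of the 69 s allowed. The lid is shut, and the black brush and the wedge both lie in the grey tray.

- **Brush:** I moved it first, gripped by its bar, and set it bristles down in the tray.
- **Wedge:** I drew it straight back in tugs of 10–14 mm with a pause after each. The last sideways force before it came free was about 6 N. It was then lifted out and laid on its base beside the brush.
- **Last checks:** Both cameras show the lid flat on the deck by eye; I did not measure its angle. The tin is at the same pixel as before, and the gripper hangs free, touching nothing.
- **What went wrong:** On the first try at placing the wedge, joints 2 and 3 reached the ends of their ranges and the arm stopped short, slightly tilted. They read −0.499 and 1.338–1.339, against limits of −0.5 and 1.34. A first try at freeing the arm did not help. I then fitted a model of the arm to its readings, went back over the crate at height to free the joints, and placed the wedge as planned.
- **Disagreement:** The two cameras differed by about 7 mm sideways at the wedge and 13 mm at the tray's far rim. I used values in between, mostly from the top view, and both grips closed without trouble.

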